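Fit the keyhole end stop to the joiner's gravity chute and send a turned foot down to it

TASK

Fit the end stop to the chute: lower the keyhole plate over the two black screw heads so that both heads come up through its round holes, let go of it, then push it along towards the chute's open end until it is fully home under the heads. Then lay the turned wooden foot crosswise on the runway half of the green tipping tray and let go, so that it tips the tray, rolls down the runway and comes to rest against the stop. Do not let either part fall from a height, and leave the other things on the bench where they are.

Things in the scene. Friction and masses are not known exactly. Their poses are not given: they have to be found in the camera images.
- chute: Wooden gravity chute fixed to the bench, base 200 x 330 x 12 mm. Origin on the bench top (z 0). Its +y runs along the chute from the green tipping tray (y -110 mm) to the open end (y +145), z up. Two pale rails (x 50 to 86 and -86 to -50, y -48 to 130) with level tops at z 65; two tray pivot posts (x 61 to 77 and -77 to -61, y -128 to -92) rise to z 95.
- runway_low (a point): On the white runway between the rails, below where the foot comes to rest against the stop, 40 mm above the bench; chute x 0, y +40. The runway is 100 mm wide and slopes down at 0.2 rad towards the open end (+y); only the stop holds back what rolls down.
- screw_mid (a point): Point midway between the two upright, fixed, black-headed screws, at rail-top height (65 mm above the bench); axes as the chute's. Screws at x +68 and x -68 mm from it (y 0). Shank 6 mm thick; head 15 mm wide, underside 8 mm and top 12 mm above the rail.
- plate: The end stop: aluminium plate 170 (x) x 64 (y) x 5 mm, 250 g +-20 %, dark wooden rib upright on its middle. Origin: centre of the underside, z up. Goes on with its +y along the chute's +y; slides with friction only (about 2 N). Over the heads its origin is 12 mm to the -y side of screw_mid; pushed 24 mm to +y it is home (12 mm to the +y side), the slot ends stopping on the shanks. Starts rib up.
- plate_hole_a (a point): Centre of one round hole of the plate, at underside height; plate x +68, y +12 mm. Hole 21 mm across; from it a slot 9 mm wide runs towards the plate's -y; a shank at the slot's end stands at plate y -12.
- plate_hole_b (a point): The same for the other keyhole, at plate x -68, y +12 mm.
- rib_top (a point): Middle of the top of the plate's wooden rib, 41 mm above the plate's underside, at plate x 0, y 0. Rib 70 mm along plate x, 16 mm thick along y, 36 mm high above the plate's upper face; a grip or a face to push.
- plate_board: Fixed brown board 190 x 100 x 12 mm on which the plate starts lying flat (its +y within 30 degrees of the bench's +y, the robot's left); origin at the centre of its underside, on the bench. On the robot's left or right.
- foot: Turned beech furniture foot: cylinder 50 mm across, 90 mm long, light reddish brown with two dark bands, 140 g +-25 %. Origin at its centre; its own x is the cylinder's axis. Starts lying in the cradle, centre 31 mm above the bench, its axis within 30 degrees of the bench's x.
- cradle: Fixed brown board 120 (x) x 90 (y) x 6 mm with two strips along x, 5 mm high, from 17 to 22 mm either side of the middle, that keep the foot from rolling; origin at the centre of its underside, on the bench. On the other side of the robot from plate_board.
- tray_mid (a point): Middle of the tray's upper face, on its pivot axis, 85 mm above the bench; at chute x 0, y -110. The green tray is 120 mm long (chute y) and 100 mm wide inside its 14 mm high side and back walls, open towards the runway.
- tray (a joint): Tilt of the tray in rad: 0 level (at rest, held by a light counterbalance), 0.32 tipped down towards the runway. The foot laid with its centre 20 mm or more beyond the pivot towards the runway tips it by weight alone; the emptied tray swings back.
- chisel_a: Loose bystander: chisel with yellow handle, 255 mm long, lying on the bench. Origin near its middle.
- chisel_b: Loose bystander: chisel with dark wooden handle, 255 mm long. Origin near its middle.
- mallet: Loose bystander: wooden joiner's mallet, 315 mm long, head 85 x 140 x 70 mm. Origin between head and handle.
- try_square: Loose bystander: try square, dark stock 110 mm, steel blade 150 mm. Origin under the stock.
- glue: Loose bystander: yellow glue bottle, 60 mm across, 170 mm high. Origin under its centre.
- spare_foot: Loose bystander: dark turned foot standing upright, 64 mm across, 100 mm high. Origin under its centre.
- offcut: Loose bystander: pale wooden offcut 160 x 60 x 30 mm. Origin under its centre.
There are look-alikes about, which are no part of the job. Several things have the shape of the foot; the one meant has the colours described above. What is shaped like the plate but orange is not meant.

How it is judged:
By the outcome, as a careful person would: the job done as asked, in the order asked, and still so for the second after the job is handed in, with the robot touching nothing.
It also fails if it takes over 64 s, if anything falls off the work surface, if the arm or the gripper's body presses on something with over 40 N, if the wrist force passes 120 N, or if a joint passes its speed limit or range.

ROBOT

A 7-joint arm with a two-finger parallel gripper is mounted at the origin on the work surface. World frame = base frame: x ahead of the robot, y to its left, z up, the work surface at z = 0. Lengths are in m, angles in rad, forces in N, time in s.
With the tool pointing down it reaches from about 0.375 to 0.925 m from the base axis. Payload 3.1 kg.
Tool frame: the origin (TCP) lies on the mounting face of the last link; the fingertips stand 173 mm ahead of it and the grasp point (between the pads) lies 155 mm ahead of it; y points along the fingers, x is the direction in which the jaws open and shut, and the axes are right-handed (so a half turn about y gives the same grasp; the last joint's range is limited). The gripper opens to 85 mm and grips with 20 to 120 N. Pads are 22 mm wide; open, the fingers measure 114 mm over their backs; the gripper's body (76 mm by 85 mm) begins 54 mm behind the grasp point. The pads swing forward as they close: fully open they stand 13 mm farther back than shut.
Start: joints at [-0.098, 0.383, 0.044, 1.598, -0.018, 1.161, -0.05], TCP at [0.65, 0, 0.405] pointing down, gripper open.
Joint ranges: [-2.61, 2.61], [-0.41, 2.15], [-1.48, 1.57], [0, 2.5], [-1.57, 4.71], [0.05, 1.97], [-2.85, 2.85]. Speed limits (rad/s): [2.79, 2.79, 3.14, 3.14, 3.14, 3.14, 3.14].

INTERFACE

Orientations are given as a unit quaternion [w, x, y, z].
In Python, from bench import robot gives the robot as it stands.
- The arm moves only by the tool move_arm, never from a script. Its argument "deltas" is a list of rows, each a list of 3 entries, a list of its own where there are three numbers: the closure, from 0 (fully open) to 1 (shut), then the shift along the tool's x, y, z in m, then the turn, a rotation vector about the tool's x, y, z in degrees. In form: [[grip, [dx, dy, dz], [rx, ry, rz]], ...]. A call has 1 to 12 rows; each row is the pose to reach, as a shift and turn from the pose commanded when the call began, along the tool's axes at that moment; what a row does not reach only later rows make up. A row lasts 1/10 s, in which the tool goes at most 50 mm and 8.59 degrees, less where a joint would pass 70% of its speed; a pose out of reach is approached as far as the arm can. A call with a gripper value outside its range is refused whole. The fingers move at their own pace and stop on an object; the grip force is fixed at half the most. Time passes only in rows, so rows that repeat a pose let the fingers close. It gives the time, the measured TCP pose, the force and the opening at its end, in the units of the state.
- robot.state(): the state, without advancing time (a new reading comes with each control period).
- robot.grab_frame(name): name is "scene" or "side" or "wrist"; returns the picture (384x512x3 uint8, red, green, blue); there is no depth.
- robot.camera_params(name): a dict with "K" (3x3 intrinsics, pixels), "world_from_camera" (4x4, takes a point from camera to world coordinates). Camera axes: x right, y up, looking along -z (the intrinsics and any distortion apply to the point x, -y, -z); pixel columns grow to the right and rows downward; lengths in m; the calibration is good to about 2 mm. A picture is of the moment at which its call begins: read the wrist's pose just before it. camera_params takes no time and is no camera call; for the wrist camera it gives the pose at the moment of the call.
- robot.close_job(): hands the job in, once; it reports no verdict.
The state is a dict: "time": time; "q": joint angles; "dq": joint speeds; "tau": joint torques, N m; "position": TCP position; "tcp_rot": TCP orientation; "force": force on the tool from outside, world axes, zero at the start; "ft_torque": the same for the moment, N m; "finger_gap": finger opening in m.
Only numpy, scipy, OpenCV 4.12 (cv2) and the standard library are available. Lean on these libraries where they do the work, as an engineer would, in place of code of your own. Each camera call takes 0.05 s, during which the arm holds its last target.

## Working session

There is one attempt and no reset: what is moved stays moved. The work goes in short steps, Python scripts to look and compute and a tool call to move; the robot and the scene stay as the last step left them, time stands still between calls to the robot, and variables do not carry over. Pictures are saved under pics/ and viewed, and the job is handed in when it is done.

Besides the shell and the picture viewer there is one more tool, called after "Emit:" as name(argument=value, ...), one argument or row to a line, values as JSON. move_arm: Moves the arm, as the interface text tells. Its arguments: {"type":"object","properties":{"deltas":{"type":"array","items":{"type":"array"}}},"required":["deltas"]}

```bash
ls; mkdir -p pics; python3 - <<'E'
from bench import robot
import cv2
for n in("scene","side","wrist"):
    im=robot.grab_frame(n); cv2.imwrite(f"pics/{n}0.png",im[:,:,::-1])
    p=robot.camera_params(n); print(n,p)
print(robot.state())
E
```

```text
pics
scene {'K': array([[416.81133602,   0.        , 247.18665139],
       [  0.        , 416.81133602, 195.39165368],
       [  0.        ,   0.        ,   1.        ]]), 'world_from_camera': array([[ 0.04374145, -0.55115999,  0.83325227,  1.63389033],
       [ 0.99898245,  0.01495646, -0.04254838, -0.06895877],
       [ 0.01098846,  0.83426553,  0.55125337,  0.82416249],
       [ 0.        ,  0.        ,  0.        ,  1.        ]])}
side {'K': array([[396.10945193,   0.        , 258.03958059],
       [  0.        , 396.10945193, 193.03267063],
       [  0.        ,   0.        ,   1.        ]]), 'world_from_camera': array([[ 0.91563117,  0.26924186, -0.29854375,  0.15435809],
       [-0.40172348,  0.64125387, -0.65376733, -0.81787746],
       [ 0.0154208 ,  0.71854178,  0.69531281,  0.92581312],
       [ 0.        ,  0.        ,  0.        ,  1.        ]])}
wrist {'K': array([[285.01014123,   0.        , 258.16104823],
       [  0.        , 285.01014123, 192.56373845],
       [  0.        ,   0.        ,   1.        ]]), 'world_from_camera': array([[ 9.99997161e-01, -1.83994207e-04
[... 293 characters left out ...]
e+00]])}
{'time': 0.15, 'q': array([-0.09779887,  0.38369074,  0.04382129,  1.59920139, -0.01790495,
        1.16119105, -0.04988632]), 'dq': array([-0.00025225, -0.00293559, -0.00050224, -0.00614326, -0.00116914,
       -0.00144354, -0.0008247 ]), 'tau': array([ 2.19941270e-03, -4.34053266e+01,  1.02680024e+00, -2.49981201e+01,
        1.06983635e-02,  7.30535554e-03,  3.91670756e-05]), 'position': array([6.49629737e-01, 3.46564954e-05, 4.03552418e-01]), 'tcp_rot': array([-7.07072493e-01,  7.07140289e-01, -7.02907807e-04, -7.79424539e-04]), 'force': array([-0.50617905,  0.42140552,  1.09263106]), 'ft_torque': array([-0.02380545,  0.00233022,  0.05536159]), 'finger_gap': 0.08523599117738379}
```

View pics/scene0.png

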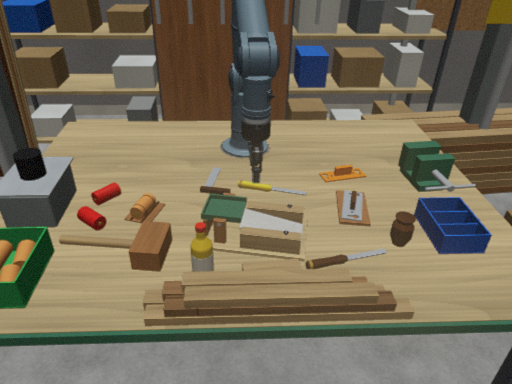

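View pics/side0.png

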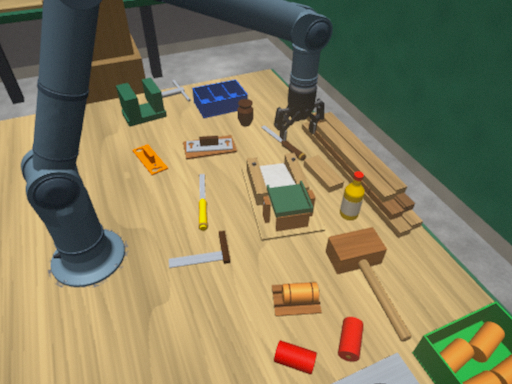

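View pics/wrist0.png

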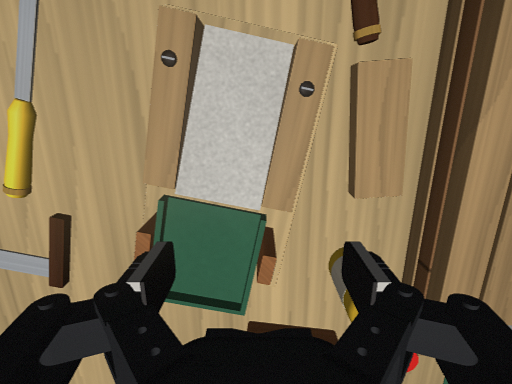

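```bash
cat > h.py <<'E'
import numpy as np, cv2
from bench import robot
from scipy.spatial.transform import Rotation as R
def ray(p,uv,z):
    K=p["K"];T=np.array(p["world_from_camera"])
    d=np.array([(uv[0]-K[0,2])/K[0,0],-(uv[1]-K[1,2])/K[1,1],-1.0])
    d=T[:3,:3]@d;o=T[:3,3]
    return o+d*(z-o[2])/d[2]
def proj(p,X):
    K=p["K"];T=np.array(p["world_from_camera"])
    c=T[:3,:3].T@(np.asarray(X,float)-T[:3,3])
    return np.array([K[0,0]*c[0]/-c[2]+K[0,2],K[1,1]*-c[1]/-c[2]+K[1,2]])
def crop(im,name,x0,y0,w,h,s):
    c=cv2.resize(im[y0:y0+h,x0:x0+w],None,fx=s,fy=s,interpolation=cv2.INTER_CUBIC)
    cv2.imwrite(f"pics/{name}.png",c[:,:,::-1])
def tr(s=None):
    s=s or robot.state();q=s["tcp_rot"];return R.from_quat([q[1],q[2],q[3],q[0]]).as_matrix(),np.array(s["position"])
E
python3 - <<'E'
from h import *
W=cv2.imread("pics/wrist0.png")[:,:,::-1];S=cv2.imread("pics/scene0.png")[:,:,::-1];D=cv2.imread("pics/side0.png")[:,:,::-1]
crop(W,"w0a",140,0,200,150,4)
crop(S,"s0plate",320,180,80,55,9)
crop(D,"d0plate",175,125,70,45,10)
crop(S,"s0foot",115,185,60,45,12)
crop(D,"d0foot",260,270,75,50,10)
p=robot.camera_params("wrist")
a=ray(p,(307,88),.077);b=ray(p,(169,58),.077);print(a,b,np.linalg.norm(a-b),np.degrees(np.arctan2(*(a-b)[[1,0]])))
E
```

```text
[0.69618763 0.0892444  0.077     ] [0.56411455 0.11607136 0.077     ] 0.13477012238236238 -11.481831215842483
```

View pics/w0a.png

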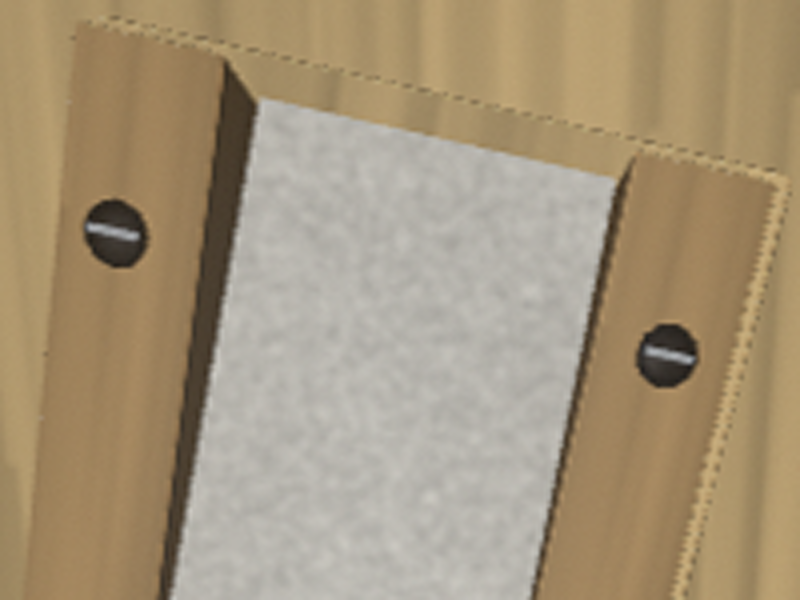

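View pics/s0plate.png

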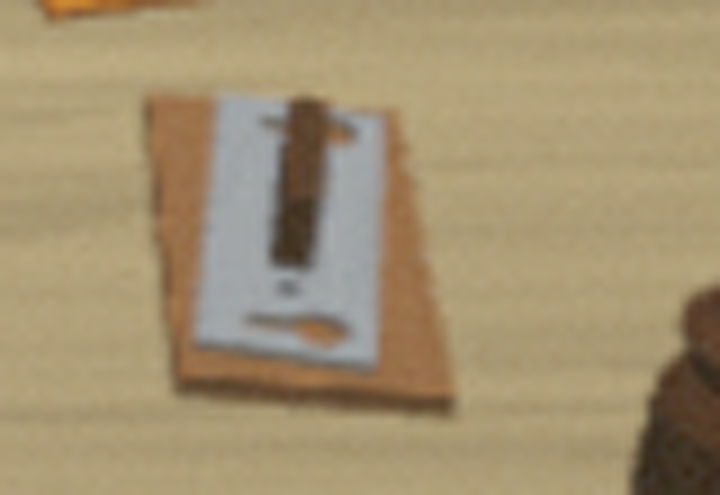

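View pics/d0plate.png

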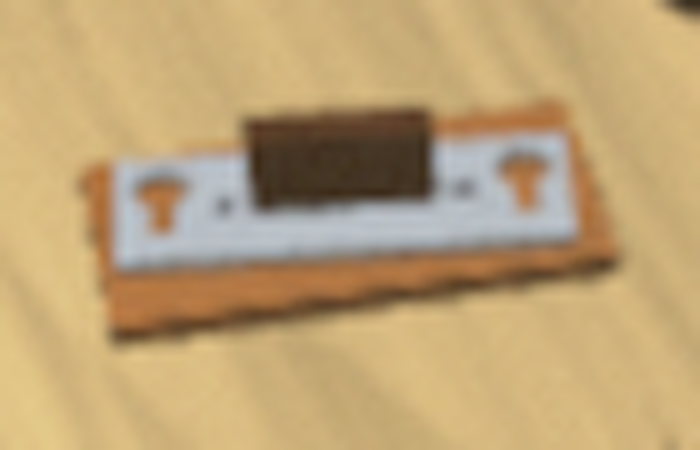

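View pics/s0foot.png

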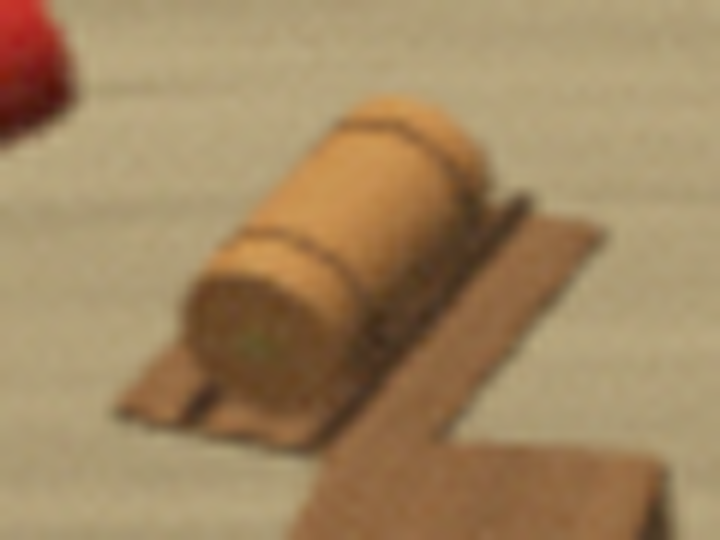

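View pics/d0foot.png

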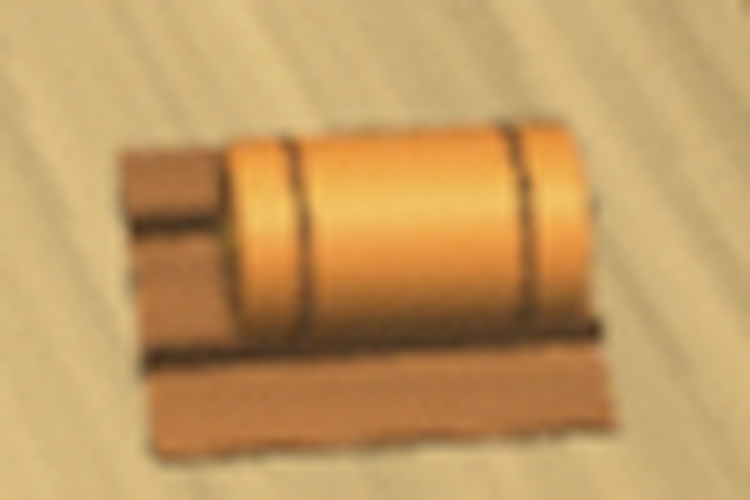

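```bash
python3 - <<'E'
from h import *
W=robot.camera_params("wrist");S=robot.camera_params("scene");D=robot.camera_params("side")
a=ray(W,(306.75,88.75),.077);b=ray(W,(169,58.2),.077);m=(a+b)/2
yaw=np.arctan2(*(a-b)[[1,0]]);print("screw mid",m,np.linalg.norm(a-b),np.degrees(yaw))
def cs(s,k): return (320+s[0]/9,180+s[1]/9) if k=='s' else (175+s[0]/10,125+s[1]/10)
for c,k,pts in((S,'s',[(323,330),(338,131)]),(D,'d',[(525,162),(161,185)])):
    P=[ray(c,cs(x,k),.0165) for x in pts]
    print(k,P,np.linalg.norm(P[0]-P[1]),np.degrees(np.arctan2(*(P[0]-P[1])[[1,0]])))
# plate corners scene: 
P=[ray(S,cs(x,'s'),.017) for x in [(195,345),(378,365),(388,115),(218,97)]];print(np.mean(P,0),np.linalg.norm(P[0]-P[1]),np.linalg.norm(P[1]-P[2]))
P=[ray(D,cs(x,'d'),.017) for x in [(118,265),(578,240),(570,135),(115,160)]];print(np.mean(P,0),np.linalg.norm(P[0]-P[1]),np.linalg.norm(P[1]-P[2]))
# foot top silhouette axis from side camera: ends middle line 
for c,pts in((D,[(260+23.5,270+14),(260+57,270+12.5)]),):
    P=[ray(c,x,.056) for x in pts];print(P,np.linalg.norm(P[0]-P[1]))
# foot near end face center in scene
P0=ray(S,(115+270/12,185+338/12),.031);print("foot near end",P0)
E
```

```text
screw mid [0.63003827 0.10222754 0.077     ] 0.13468336808335965 -11.712555431382938
s [array([0.54914645, 0.34420571, 0.0165    ]), array([0.41830401, 0.38476097, 0.0165    ])] 0.13698348225414217 -17.22107671377049
d [array([0.55157477, 0.34223934, 0.0165    ]), array([0.41976014, 0.38121227, 0.0165    ])] 0.1374553919509948 -16.471088356194734
[0.48259046 0.35091785 0.017     ] 0.06473176954934123 0.170536342050647
[0.48124144 0.34551757 0.017     ] 0.16953430197872352 0.0656751684965745
[array([ 0.45352672, -0.33133622,  0.056     ]), array([ 0.53472177, -0.36112787,  0.056     ])] 0.0864880235490971
foot near end [ 0.52931715 -0.36616918  0.031     ]
```

Emit:
move_arm(
  deltas=[
    [0,[-0.169,0.045,0.35],[0,-73,0]],
    [0,[-0.169,0.045,0.35],[0,-73,0]],
    [0,[-0.169,0.045,0.35],[0,-73,0]],
    [0,[-0.169,0.045,0.35],[0,-73,0]],
    [0,[-0.169,0.045,0.35],[0,-73,0]],
    [0,[-0.169,0.045,0.35],[0,-73,0]],
    [0,[-0.169,0.045,0.35],[0,-73,0]],
    [0,[-0.169,0.045,0.35],[0,-73,0]],
    [0,[-0.169,0.045,0.35],[0,-73,0]],
    [0,[-0.169,0.045,0.35],[0,-73,0]],
    [0,[-0.169,0.045,0.35],[0,-73,0]],
    [0,[-0.169,0.045,0.35],[0,-73,0]],
  ],
)

```text
time: 1.35
position: [0.4822, 0.3482, 0.3595]
tcp_rot: [-0.569, 0.57, 0.419, -0.419]
force: [0.4, 0.3, -0.4]
finger_gap: 0.0856
```

```bash
python3 - <<'E'
from h import *
print(robot.state()["dq"].round(3)); print(tr())
p=robot.camera_params("wrist");im=robot.grab_frame("wrist")
import pickle;pickle.dump(p,open("w1.pkl","wb"))
cv2.imwrite("pics/w1.png",im[:,:,::-1])
E
```

```text
[ 0.002 -0.005 -0.002 -0.003 -0.002 -0.001  0.005]
(array([[ 2.96673424e-01,  4.07218736e-04, -9.54978907e-01],
       [ 9.54978565e-01, -1.07423500e-03,  2.96672860e-01],
       [-9.05061020e-04, -9.99999340e-01, -7.07582141e-04]]), array([0.48222239, 0.34820659, 0.35953759]))
```

View pics/w1.png

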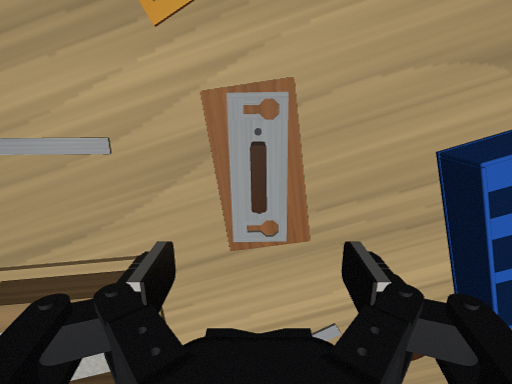

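```bash
python3 - <<'E'
from h import *
import pickle;p=pickle.load(open("w1.pkl","rb"))
im=cv2.imread("pics/w1.png")[:,:,::-1];crop(im,"w1a",195,70,120,185,3)
hb=ray(p,(268.5,109),.0165);ha=ray(p,(270,228),.0165)
d=ha-hb;y=np.arctan2(d[1],d[0]);ax=np.array([np.cos(y),np.sin(y)]);ay=np.array([-ax[1],ax[0]])
print(ha,hb,np.linalg.norm(d),np.degrees(y),"centre",(ha+hb)[:2]/2-.012*ay)
print("rib",ray(p,(258.5,142),.053),ray(p,(258.5,213),.053))
cs=[ray(p,u,.017) for u in((227,93),(288,93),(287,242),(232.5,242))];print(np.mean(cs,0))
E
```

```text
[0.54761216 0.34040741 0.0165    ] [0.41725723 0.37764009 0.0165    ] 0.13556799391261634 -15.940688671197927 centre [0.47913899 0.34748519]
rib [0.44284153 0.35875194 0.053     ] [0.51214166 0.33720283 0.053     ]
[0.47997852 0.34738418 0.017     ]
```

View pics/w1a.png

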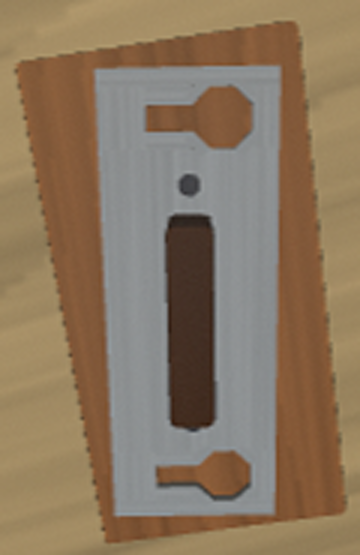

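Emit:
move_arm(
  deltas=[
    [0,[-0.0015,0.05,0.0024],[0,0,0]],
    [0,[-0.0015,0.1,0.0024],[0,0,0]],
    [0,[-0.0015,0.135,0.0024],[0,0,0]],
    [0,[-0.0015,0.155,0.0024],[0,0,0]],
    [0,[-0.0015,0.1615,0.0024],[0,0,0]],
    [0.3,[-0.0015,0.1615,0.0024],[0,0,0]],
    [0.6,[-0.0015,0.1615,0.0024],[0,0,0]],
    [1,[-0.0015,0.1615,0.0024],[0,0,0]],
    [1,[-0.0015,0.1615,0.0024],[0,0,0]],
    [1,[-0.0015,0.1615,0.0024],[0,0,0]],
    [1,[-0.0015,0.1615,0.0024],[0,0,0]],
  ],
)

```text
time: 2.5
position: [0.4788, 0.3498, 0.1996]
tcp_rot: [-0.568, 0.568, 0.422, -0.42]
force: [-0.2, -0.5, 4.4]
finger_gap: 0.0148
```

```bash
python3 - <<'E'
from h import *
s=robot.state();print(s["finger_gap"],s["force"])
im=robot.grab_frame("wrist")
cv2.imwrite("pics/w2.png",im[:,:,::-1])
E
```

```text
0.014836126409726405 [-0.18889017 -0.48837749  4.4425315 ]
```

View pics/w2.png

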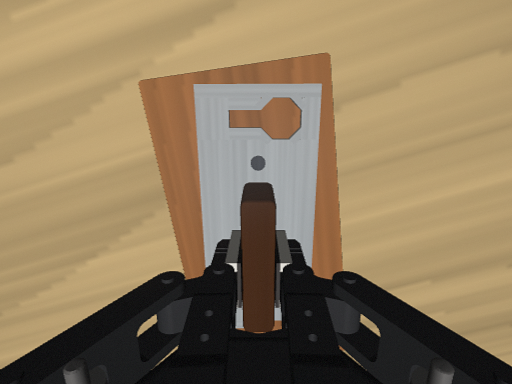

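Emit:
move_arm(
  deltas=[
    [1,[0,-0.03,0],[0,0,0]],
    [1,[0,-0.08,0],[0,0,0]],
    [1,[0,-0.13,0],[0,0,0]],
    [1,[0,-0.15,0],[0,0,0]],
    [1,[0,-0.15,0],[0,0,0]],
  ],
)

```text
time: 3.05
position: [0.4792, 0.3503, 0.3521]
tcp_rot: [-0.568, 0.568, 0.423, -0.418]
force: [0.1, 0.5, -2.0]
finger_gap: 0.015
```

```bash
python3 - <<'E'
from h import *
s=robot.state();print(s["finger_gap"],s["force"])
for n in("scene","side"):
    im=robot.grab_frame(n)
    cv2.imwrite(f"pics/{n}3.png",im[:,:,::-1])
    (crop(im,"s3c",190,180,130,80,6) if n=="scene" else crop(im,"d3c",235,140,95,100,6))
E
```

```text
0.015028940644093705 [ 0.05104594  0.46164123 -2.04615281]
```

View pics/s3c.png

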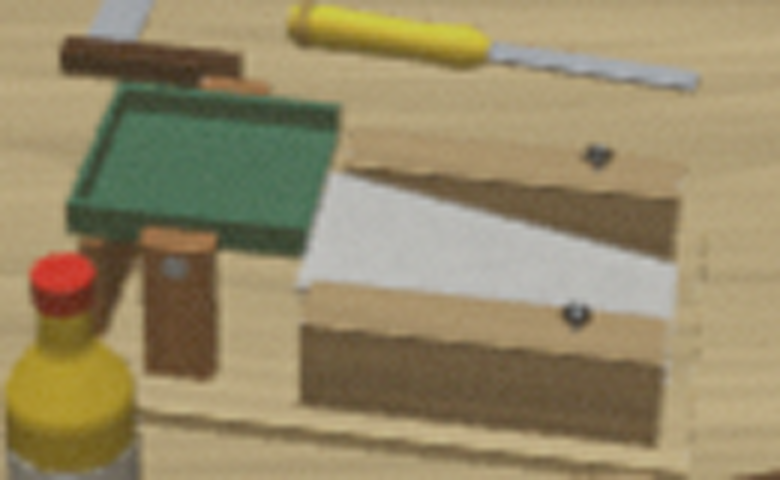

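View pics/d3c.png

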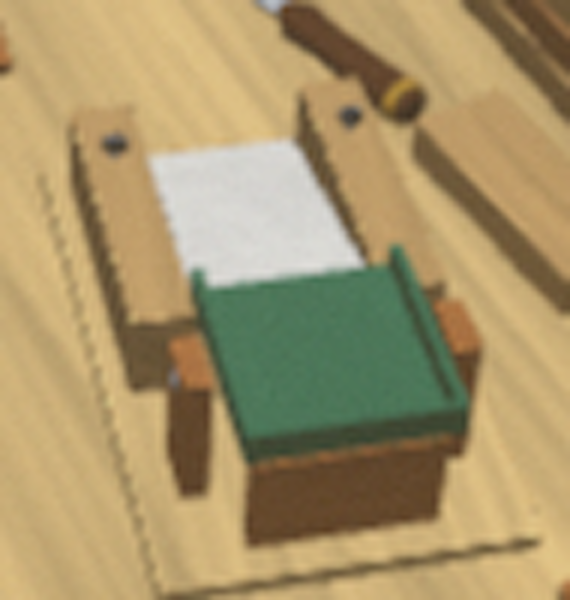

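View pics/side3.png

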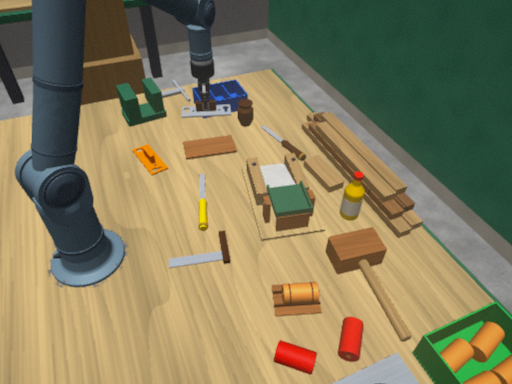

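```bash
python3 - <<'E'
from h import *
W=robot.camera_params("wrist");S=robot.camera_params("scene");D=robot.camera_params("side")
for c,pts in((S,[(190+577/6,180+313/6),(190+598/6,180+155/6)]),(D,[(235+350/6,140+116/6),(235+115/6,140+144/6)])):
    a,b=[ray(c,x,.076) for x in pts];print(a,b,(a+b)/2,np.linalg.norm(a-b),np.degrees(np.arctan2(*(a-b)[[1,0]])))
# tray corners, side: front rail tops at z~.099
P=[ray(D,(235+x/6,140+y/6),.099) for x,y in((198,270),(397,248),(465,400),(247,445))];print(P,np.mean(P,0))
# pivot posts top centres in side z .095
P=[ray(D,(235+x/6,140+y/6),.095) for x,y in((190,362),(460,325))];print(P,np.mean(P,0))
P=[ray(D,(235+x/6,140+y/6),.065) for x,y in((70,125),(130,108),(197,318),(130,325))];print("railL",P)
E
```

```text
[0.69779677 0.09253083 0.076     ] [0.5661013  0.11969131 0.076     ] [0.63194904 0.10611107 0.076     ] 0.13446705401334352 -11.653123186523453
[0.69560112 0.08527698 0.076     ] [0.56330226 0.11376698 0.076     ] [0.62945169 0.09952198 0.076     ] 0.13533169437218362 -12.152814526043489
[array([ 0.55178496, -0.01984692,  0.099     ]), array([ 0.65381527, -0.0444822 ,  0.099     ]), array([ 0.63249174, -0.15398139,  0.099     ]), array([ 0.5222001 , -0.13971504,  0.099     ])] [ 0.59007302 -0.08950639  0.099     ]
[array([ 0.52215234, -0.07507177,  0.095     ]), array([ 0.65830196, -0.10385406,  0.095     ])] [ 0.59022715 -0.08946292  0.095     ]
railL [array([0.55163115, 0.1510965 , 0.065     ]), array([0.58922516, 0.15200767, 0.065     ]), array([ 0.55226909, -0.02022446,  0.065     ]), array([ 0.51797514, -0.01149522,  0.065     ])]
```

```bash
cat >> h.py <<'E'
def delta(tgt,yaw):
    M,p=tr(); d=M.T@(np.array(tgt)-p)
    c,s=np.cos(np.radians(yaw)),np.sin(np.radians(yaw))
    T=np.array([[c,0,-s],[s,0,c],[0,-1,0]])
    print("delta",d.round(4),"rot",np.degrees(R.from_matrix(M.T@T).as_rotvec()).round(2),"yaw now",np.degrees(np.arctan2(M[1,0],M[0,0])).round(2))
E
python3 -c "
from h import *
delta((.6276,.0905,.335),78.2)"
```

```text
delta [-0.203   0.0118 -0.2189] rot [-0.08 -5.2  -0.12] yaw now 73.0
```

Emit:
move_arm(
  deltas=[
    [1,[-0.013,0,-0.014],[0,0,0]],
    [1,[-0.04,0,-0.044],[0,-1,0]],
    [1,[-0.07,0,-0.077],[0,-2,0]],
    [1,[-0.1,0.003,-0.11],[0,-3,0]],
    [1,[-0.13,0.006,-0.142],[0,-4,0]],
    [1,[-0.16,0.009,-0.174],[0,-5,0]],
    [1,[-0.185,0.0118,-0.2],[0,-5.2,0]],
    [1,[-0.198,0.0118,-0.214],[0,-5.2,0]],
    [1,[-0.203,0.0118,-0.2189],[0,-5.2,0]],
    [1,[-0.203,0.0118,-0.2189],[0,-5.2,0]],
    [1,[-0.203,0.0118,-0.2189],[0,-5.2,0]],
  ],
)

```text
time: 4.25
position: [0.627, 0.0932, 0.3347]
tcp_rot: [0.549, -0.547, -0.446, 0.447]
force: [0.5, -0.0, -2.2]
finger_gap: 0.0155
```

```bash
python3 - <<'E'
from h import *
import pickle
s=robot.state();print(s["finger_gap"],s["force"],s["position"])
P={}
for n in("scene","side","wrist"):
    P[n]=robot.camera_params(n)
    im=robot.grab_frame(n)
    cv2.imwrite(f"pics/{n}4.png",im[:,:,::-1])
    if n=="scene": crop(im,"s4c",190,150,130,110,6)
    if n=="side": crop(im,"d4c",225,90,120,100,6)
pickle.dump(P,open("p4.pkl","wb"))
E
```

```text
0.015484888818501635 [ 0.49398195 -0.01374435 -2.1901182 ] [0.62701143 0.09323432 0.33471399]
```

View pics/s4c.png

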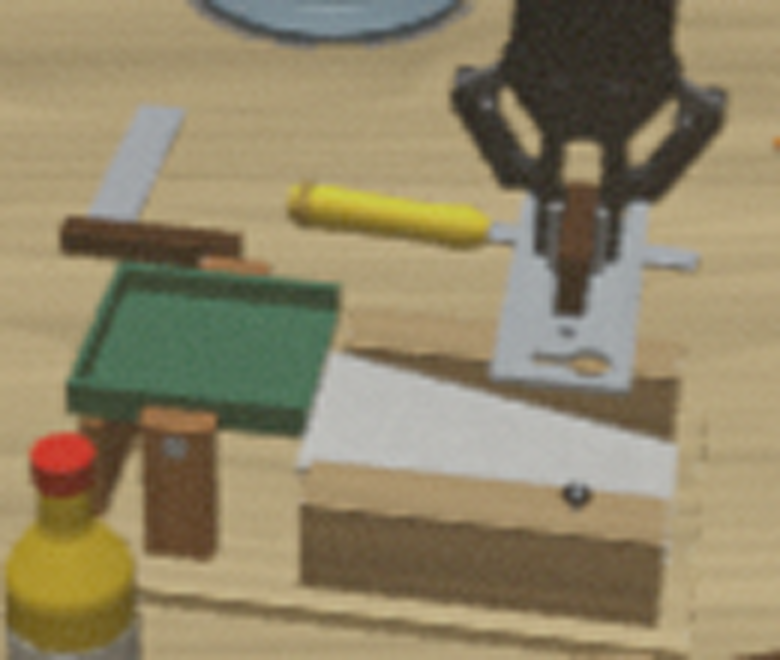

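View pics/d4c.png

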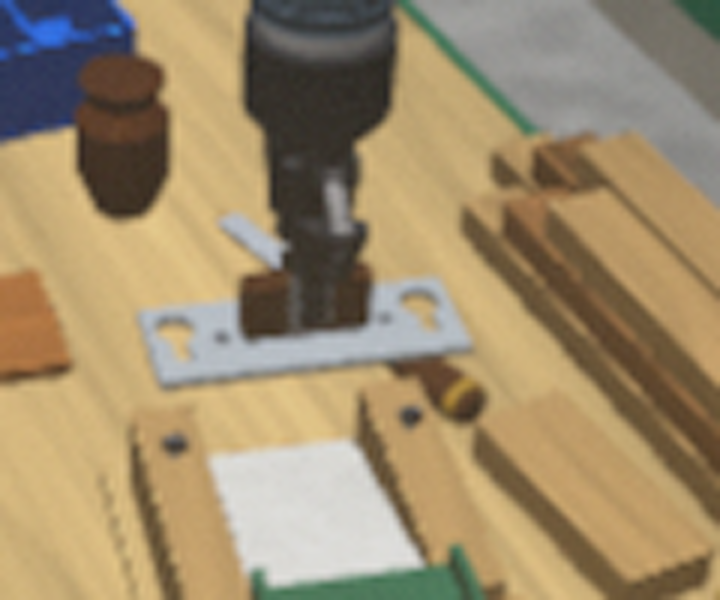

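View pics/wrist4.png

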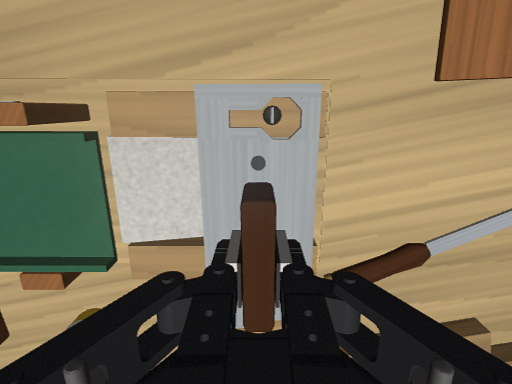

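```bash
python3 - <<'E'
from h import *
import pickle
P=pickle.load(open("p4.pkl","rb"))
im=cv2.imread("pics/wrist4.png")[:,:,::-1];crop(im,"w4c",180,70,170,120,4)
z=.152
hb=ray(P["wrist"],(281,118),z);sb=ray(P["wrist"],(272,115),.077);print("wrist hb",hb,"sb",sb)
ha=ray(P["scene"],(190+590/6,150+362/6),z);sa=ray(P["scene"],(190+577/6,150+493/6),.077);print("scene ha",ha,"sa",sa)
D=P["side"]
h=[ray(D,(225+x/6,90+y/6),z) for x,y in((418,302),(175,330))];s=[ray(D,(225+x/6,90+y/6),.077) for x,y in((411,415),(175,442))]
for q in(h,s): print("side",q,np.degrees(np.arctan2(*(q[0]-q[1])[[1,0]])),np.linalg.norm(q[0]-q[1]))
print(tr())
E
```

```text
wrist hb [0.56256708 0.11800106 0.152     ] sb [0.56264336 0.11672735 0.077     ]
scene ha [0.69625633 0.09399584 0.152     ] sa [0.69904796 0.09231499 0.077     ]
side [array([0.6963206 , 0.08998695, 0.152     ]), array([0.56425474, 0.11763767, 0.152     ])] -11.82524014537057 0.13492944349890432
side [array([0.69589722, 0.08478991, 0.077     ]), array([0.56350511, 0.1142601 , 0.077     ])] -12.549309249582958 0.1356324599685653
(array([[ 2.00631640e-01, -9.04011262e-04, -9.79666335e-01],
       [ 9.79666325e-01,  1.11879751e-03,  2.00630605e-01],
       [ 9.14675927e-04, -9.99998966e-01,  1.11009557e-03]]), array([0.62736464, 0.09375583, 0.33612382]))
```

View pics/w4c.png

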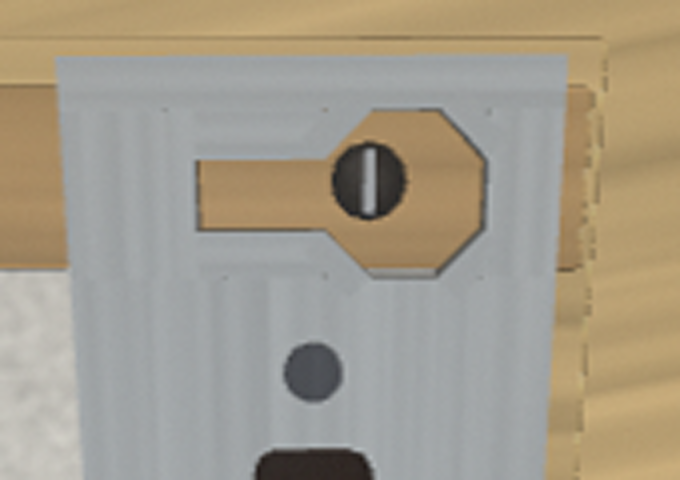

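```bash
python3 -c "
from h import *
delta((.6278,.0910,.280),78.2)"
```

```text
delta [-0.0027  0.0561 -0.001 ] rot [-0.06  0.23  0.05] yaw now 78.43
```

Emit:
move_arm(
  deltas=[
    [1,[-0.0027,0.015,-0.001],[0,0.2,0]],
    [1,[-0.0027,0.035,-0.001],[0,0.2,0]],
    [1,[-0.0027,0.05,-0.001],[0,0.2,0]],
    [1,[-0.0027,0.056,-0.001],[0,0.2,0]],
    [1,[-0.0027,0.056,-0.001],[0,0.2,0]],
  ],
)

```text
time: 4.9
position: [0.6278, 0.0884, 0.2784]
tcp_rot: [0.55, -0.549, -0.444, 0.446]
force: [-0.3, -0.1, -3.0]
finger_gap: 0.0152
```

```bash
python3 - <<'E'
from h import *
import pickle
s=robot.state();print(s["finger_gap"],s["force"],s["position"])
P={}
for n in("scene","side","wrist"):
    P[n]=robot.camera_params(n)
    im=robot.grab_frame(n)
    cv2.imwrite(f"pics/{n}5.png",im[:,:,::-1])
    if n=="scene": crop(im,"s5c",250,170,70,75,8)
    if n=="side": crop(im,"d5c",235,120,80,60,10)
    if n=="wrist": crop(im,"w5c",180,70,170,120,4)
pickle.dump(P,open("p5.pkl","wb"))
print(tr())
E
```

```text
0.015170533732585268 [-0.29132406 -0.09501692 -3.04283698] [0.62784199 0.08836623 0.27843497]
(array([[ 2.07731105e-01,  1.75935192e-03, -9.78184386e-01],
       [ 9.78185662e-01,  4.17013040e-04,  2.07732126e-01],
       [ 7.73389560e-04, -9.99998365e-01, -1.63434625e-03]]), array([0.6292031 , 0.08852701, 0.28122668]))
```

View pics/s5c.png

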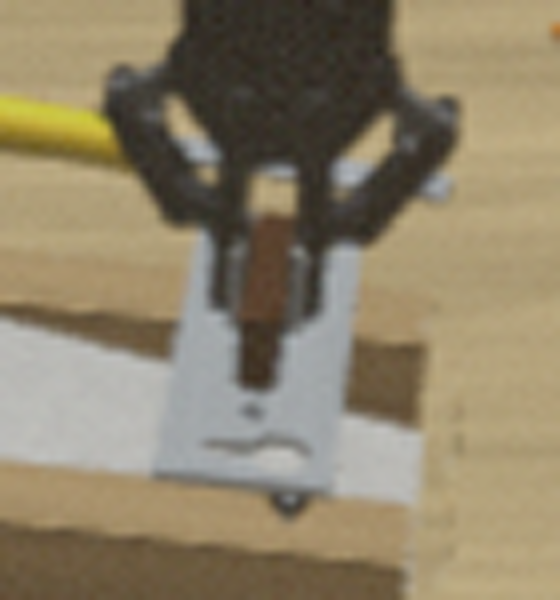

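View pics/d5c.png

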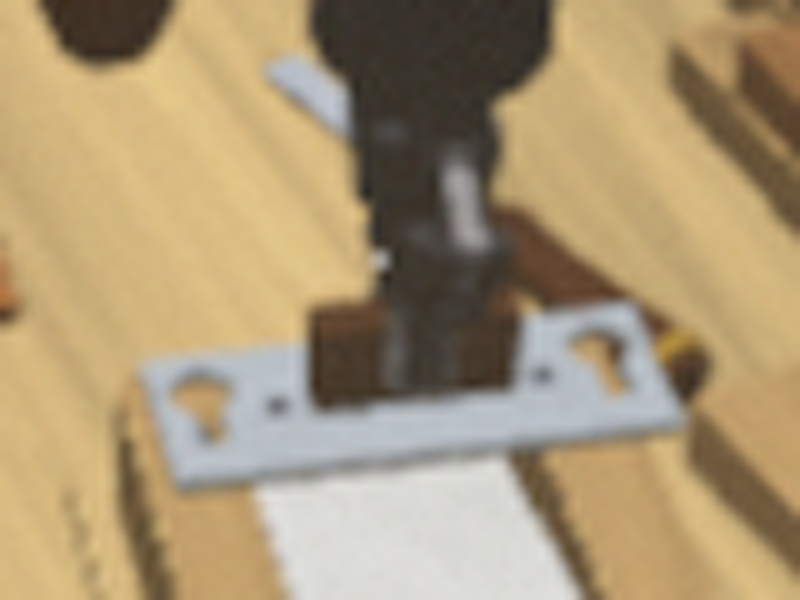

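View pics/w5c.png

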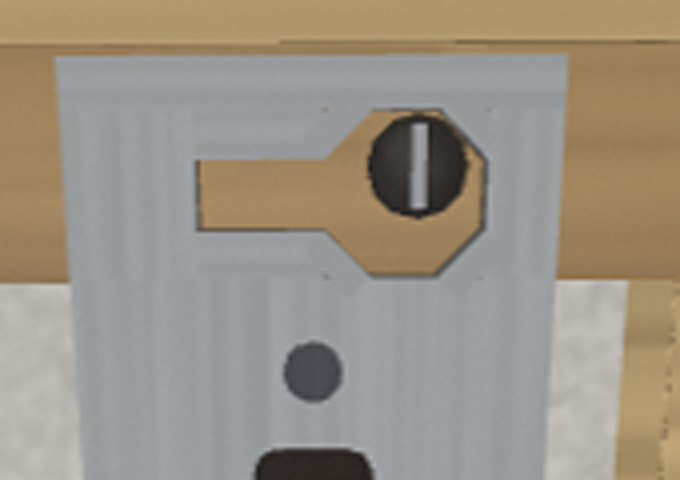

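```bash
python3 - <<'E'
from h import *
import pickle
P=pickle.load(open("p5.pkl","rb"))
zs=[]
for z in (.094,.097,.100):
    hb=ray(P["wrist"],(281,118),z);sb=ray(P["wrist"],(284.5,111.25),.077)
    print("wrist hb-sb",(hb-sb)[:2]*1e3,hb,sb)
    D=P["side"]
    h=[ray(D,x,z) for x in((295,155.2),(255.1,160.2))];s=[ray(D,x,.077) for x in((293.4,159.2),(254.2,163.9))]
    print("side",[(a-b)[:2]*1e3 for a,b in zip(h,s)],np.degrees(np.arctan2(*(h[0]-h[1])[[1,0]])))
    S=P["scene"]
    ha=ray(S,(250+282/8,170+453/8),z);sa=ray(S,(250+290/8,170+500/8),.077);print("scene",(ha-sa)[:2]*1e3)
E
```

```text
wrist hb-sb [ 2.43095513 -3.83264283] [0.56508249 0.11299799 0.094     ] [0.56265153 0.11683063 0.077     ]
side [array([ 3.90655658, -1.26842562]), array([ 2.07493578, -2.32378844])] -11.493074622174394
scene [-5.61034515 -3.25666654]
wrist hb-sb [ 2.27558148 -4.03320402] [0.56492712 0.11279743 0.097     ] [0.56265153 0.11683063 0.077     ]
side [array([ 1.94079049, -4.51929086]), array([ 0.59318863, -5.67306752])] -11.493074622174339
scene [-1.75263075 -3.90612477]
wrist hb-sb [ 2.12020783 -4.2337652 ] [0.56477174 0.11259686 0.1       ] [0.56265153 0.11683063 0.077     ]
side [array([-0.0249756, -7.7701561]), array([-0.88855853, -9.0223466 ])] -11.493074622174431
scene [ 2.10508366 -4.55558299]
```

Emit:
move_arm(
  deltas=[
    [1,[0.0035,0.004,0.0015],[0,0,0]],
    [1,[0.0035,0.008,0.0015],[0,0,0]],
    [1,[0.0035,0.008,0.0015],[0,0,0]],
    [1,[0.0035,0.008,0.0015],[0,0,0]],
  ],
)

```text
time: 5.45
position: [0.6278, 0.0921, 0.2722]
tcp_rot: [0.55, -0.549, -0.445, 0.445]
force: [-0.3, 0.7, -2.0]
finger_gap: 0.0151
```

```bash
python3 - <<'E'
from h import *
import pickle
P={}
for n in("scene","side","wrist"):
    s=robot.state();print(s["force"],s["position"])
    P[n]=robot.camera_params(n)
    im=robot.grab_frame(n)
    cv2.imwrite(f"pics/{n}6.png",im[:,:,::-1])
    if n=="scene": crop(im,"s6c",250,170,70,75,8)
    if n=="side": crop(im,"d6c",235,120,80,60,10)
    if n=="wrist": crop(im,"w6c",180,70,170,120,4)
pickle.dump(P,open("p6.pkl","wb"))
E
```

```text
[-0.32989191  0.74828884 -2.01840878] [0.62781543 0.09205274 0.27222675]
[ 0.35931153 -0.028427   -2.00251544] [0.62796448 0.09195692 0.27238595]
[-0.09572481  0.80474061 -1.56887515] [0.62799971 0.0919491  0.27243845]
```

View pics/s6c.png

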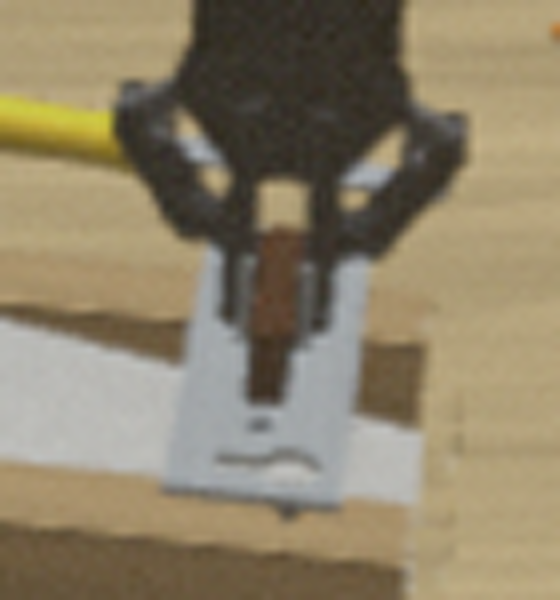

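View pics/d6c.png

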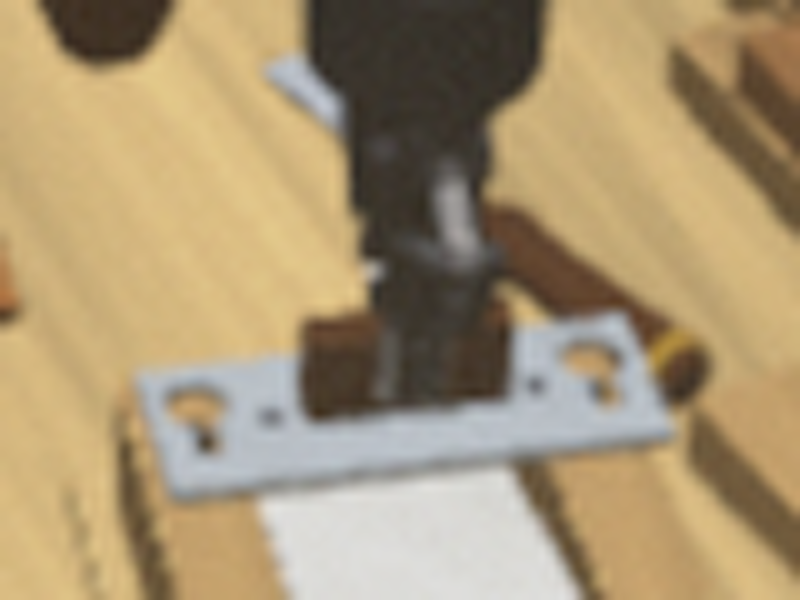

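View pics/w6c.png

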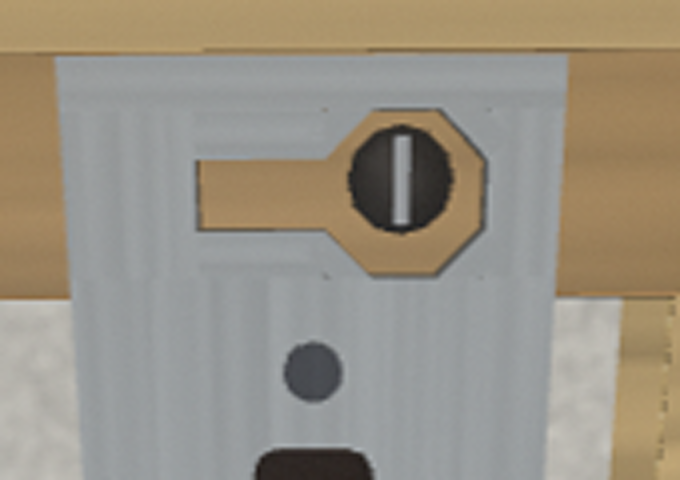

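```bash
python3 - <<'E'
from h import *
import pickle
P=pickle.load(open("p6.pkl","rb"))
M,_=tr()
for z in (.087,.090,.093):
    hb=ray(P["wrist"],(281,118),z);sb=ray(P["wrist"],(180+400/4,70+178/4),.077)
    print("wrist hb-sb",(hb-sb)[:2]*1e3,"tool",(M.T@(hb-sb))*1e3)
    D=P["side"]
    h=[ray(D,x,z) for x in((235+59.0,120+36.0),(235+19.7,120+40.7))];s=[ray(D,x,.077) for x in((293.4,159.2),(254.2,163.9))]
    print("side",[(a-b)[:2]*1e3 for a,b in zip(h,s)],np.degrees(np.arctan2(*(h[0]-h[1])[[1,0]])))
E
```

```text
wrist hb-sb [ 1.45324807 -0.47183847] tool [-0.15906996 -9.99952659 -1.5227364 ]
side [array([3.36499192, 3.77979468]), array([3.26647292, 3.60258446])] -12.003231876721165
wrist hb-sb [ 1.29920351 -0.6713599 ] tool [ -0.38623711 -12.99956326  -1.41450692]
side [array([1.41756729, 0.53800344]), array([1.79282962, 0.26005996])] -12.003231876721145
wrist hb-sb [ 1.14515896 -0.87088132] tool [ -0.61340425 -15.99959993  -1.30627745]
side [array([-0.52985734, -2.70378779]), array([ 0.31918632, -3.08246453])] -12.003231876721161
```

Emit:
move_arm(
  deltas=[
    [1,[0.0004,0,0.0014],[0,0,0]],
    [1,[0.0004,0.004,0.0014],[0,0,0]],
    [1,[0.0004,0.008,0.0014],[0,0,0]],
    [1,[0.0004,0.012,0.0014],[0,0,0]],
    [1,[0.0004,0.015,0.0014],[0,0,0]],
    [1,[0.0004,0.015,0.0014],[0,0,0]],
  ],
)

```text
time: 6.2
position: [0.6262, 0.0926, 0.2564]
tcp_rot: [0.55, -0.549, -0.444, 0.446]
force: [0.0, -0.6, -2.0]
finger_gap: 0.0148
```

```bash
python3 - <<'E'
from h import *
for n in("side","wrist"):
    s=robot.state();print(s["force"],s["position"])
    im=robot.grab_frame(n)
    if n=="side": crop(im,"d7c",235,120,80,60,10)
    if n=="wrist": crop(im,"w7c",180,70,170,120,4)
E
```

```text
[ 0.04219849 -0.5583611  -1.98907264] [0.62624293 0.09263332 0.25639861]
[ 0.09775946  0.37276514 -2.00687462] [0.6264525  0.09263962 0.25679477]
```

View pics/d7c.png

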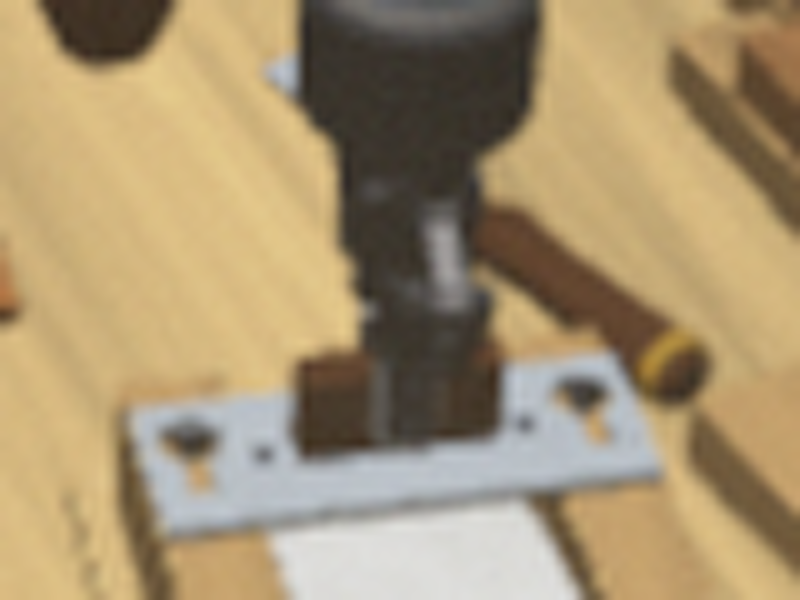

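View pics/w7c.png

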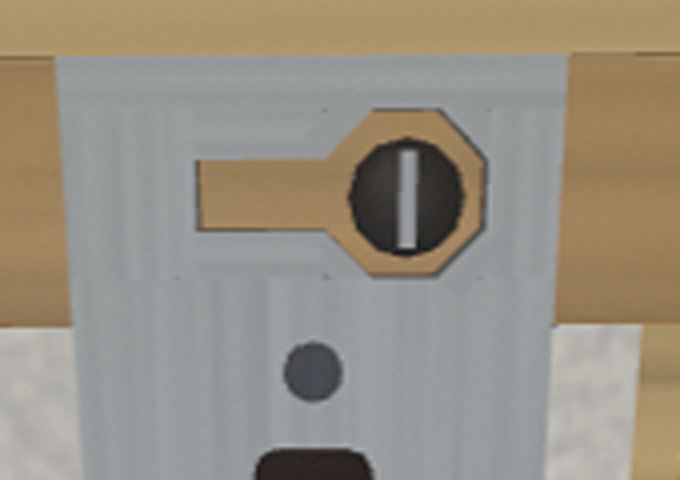

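Emit:
move_arm(
  deltas=[
    [1,[0,0.002,0],[0,0,0]],
    [1,[0,0.004,0],[0,0,0]],
    [1,[0,0.004,0],[0,0,0]],
  ],
)

```text
time: 6.6
position: [0.6265, 0.0927, 0.2531]
tcp_rot: [0.55, -0.549, -0.445, 0.445]
force: [-0.2, -0.8, -2.2]
finger_gap: 0.015
```

Emit:
move_arm(
  deltas=[
    [1,[0,0.001,0],[0,0,0]],
    [1,[0,0.001,0],[0,0,0]],
  ],
)

```text
time: 6.8
position: [0.6268, 0.0928, 0.2527]
tcp_rot: [-0.549, 0.55, 0.445, -0.445]
force: [-1.1, -0.1, -1.7]
finger_gap: 0.0152
```

```bash
python3 - <<'E'
from h import *
for n in("side","wrist"):
    s=robot.state();print(s["force"],s["position"])
    im=robot.grab_frame(n)
    if n=="side": crop(im,"d8c",235,120,80,60,10)
    if n=="wrist": crop(im,"w8c",180,70,170,120,4)
E
```

```text
[-1.08908111 -0.11980281 -1.7223868 ] [0.62676269 0.09276004 0.25269695]
[-0.22430288 -0.07186558 -1.47209068] [0.62674495 0.09276656 0.25265108]
```

View pics/d8c.png

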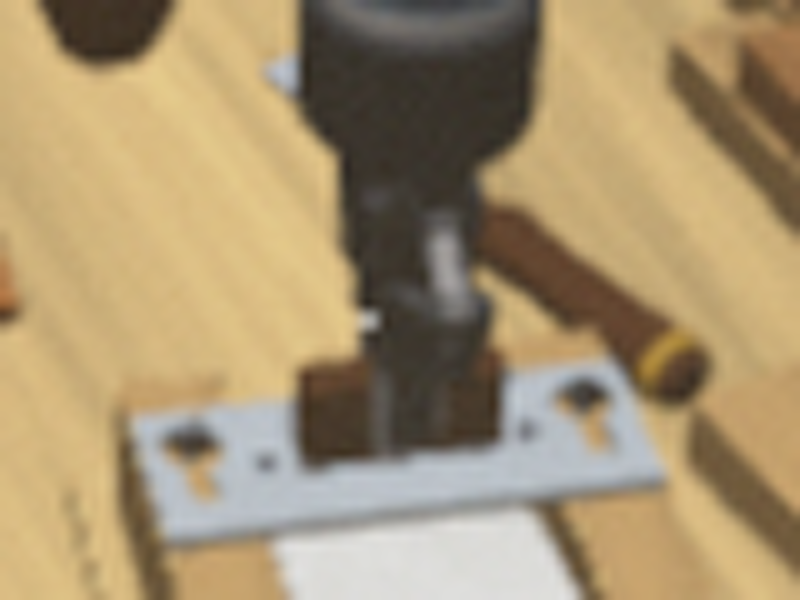

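View pics/w8c.png

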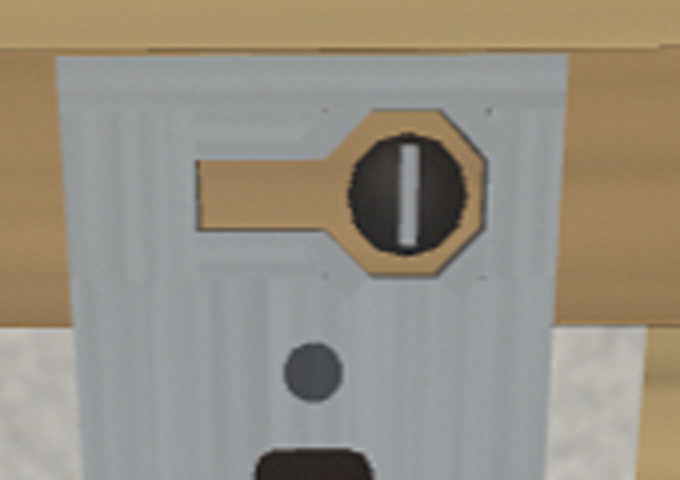

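Both heads sit inside the holes, still no contact; lower a bit more.

Emit:
move_arm(
  deltas=[
    [1,[0,0.0015,0],[0,0,0]],
    [1,[0,0.003,0],[0,0,0]],
    [1,[0,0.003,0],[0,0,0]],
  ],
)

```text
time: 7.2
position: [0.6269, 0.0929, 0.2526]
tcp_rot: [-0.549, 0.55, 0.445, -0.445]
force: [-7.2, -2.0, 12.3]
finger_gap: 0.0148
```

Emit:
move_arm(
  deltas=[
    [1,[0,-0.002,0],[0,0,0]],
    [0.55,[0,-0.002,0],[0,0,0]],
    [0.55,[0,-0.002,0],[0,0,0]],
    [0.55,[0,-0.002,0],[0,0,0]],
    [0.55,[0,-0.002,0],[0,0,0]],
  ],
)

```text
time: 7.7
position: [0.6267, 0.0928, 0.2511]
tcp_rot: [0.55, -0.549, -0.445, 0.445]
force: [-0.4, 0.3, 0.5]
finger_gap: 0.0386
```

```bash
python3 - <<'E'
from h import *
for n in("side","wrist"):
    s=robot.state();print(s["force"],s["position"],s["finger_gap"])
    im=robot.grab_frame(n)
    if n=="side": crop(im,"d9c",235,120,80,60,10)
    if n=="wrist": cv2.imwrite("pics/w9.png",im[:,:,::-1])
E
```

```text
[-0.39144482  0.33164605  0.45358612] [0.62672252 0.09276473 0.2511366 ] 0.038569510332216284
[0.03538189 0.39244984 0.27402933] [0.62668545 0.09275905 0.2511293 ] 0.038603197422843204
```

View pics/d9c.png

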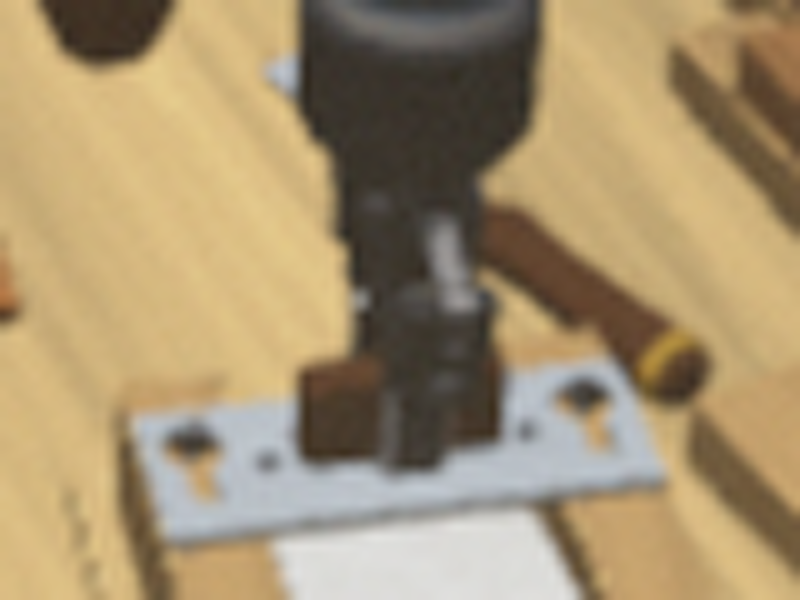

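View pics/w9.png

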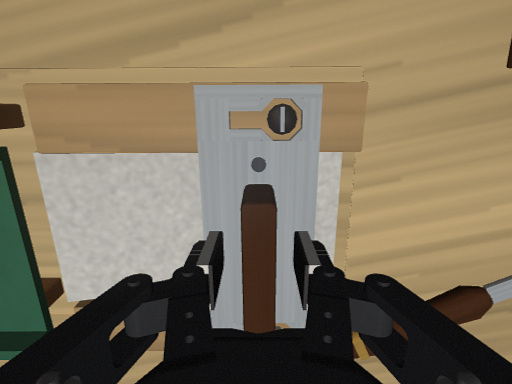

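Emit:
move_arm(
  deltas=[
    [0.55,[0.006,0,0],[0,0,0]],
    [0.55,[0.01,0,0],[0,0,0]],
    [0.55,[0.013,0,0],[0,0,0]],
    [0.55,[0.016,0,0],[0,0,0]],
    [0.55,[0.019,0,0],[0,0,0]],
    [0.55,[0.022,0,0],[0,0,0]],
    [0.55,[0.025,0,0],[0,0,0]],
    [0.55,[0.028,0,0],[0,0,0]],
    [0.55,[0.031,0,0],[0,0,0]],
    [0.55,[0.033,0,0],[0,0,0]],
    [0.55,[0.033,0,0],[0,0,0]],
  ],
)

```text
time: 8.9
position: [0.6335, 0.1259, 0.2514]
tcp_rot: [0.55, -0.549, -0.446, 0.445]
force: [0.6, -0.4, 0.6]
finger_gap: 0.0384
```

```bash
python3 - <<'E'
from h import *
for n in("side","wrist"):
    s=robot.state();print(s["force"],s["position"],s["finger_gap"])
    im=robot.grab_frame(n)
    if n=="side": crop(im,"d10c",235,120,80,60,10)
    if n=="wrist": cv2.imwrite("pics/w10.png",im[:,:,::-1])
E
```

```text
[ 0.59502047 -0.36538165  0.64753399] [0.63353751 0.12585073 0.25139126] 0.03843002219037691
[ 0.22411106 -0.62280273 -0.13551188] [0.63354193 0.12577845 0.25140095] 0.03835037402172664
```

View pics/d10c.png

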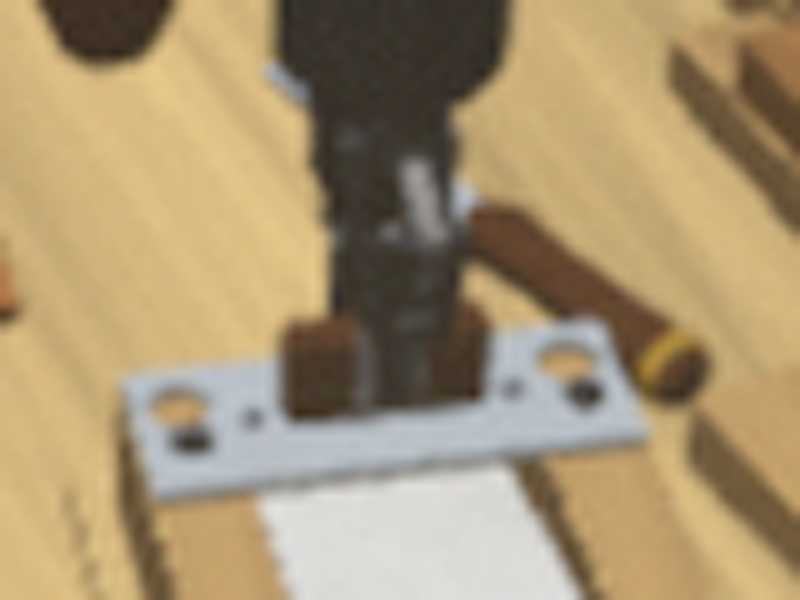

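View pics/w10.png

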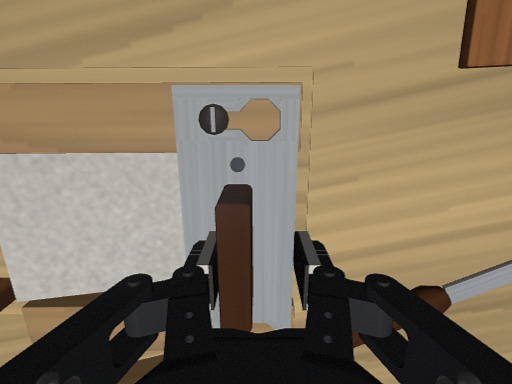

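Emit:
move_arm(
  deltas=[
    [0.55,[0.0015,0,0],[0,0,0]],
    [0.55,[0.003,0,0],[0,0,0]],
    [0.55,[0.003,0,0],[0,0,0]],
  ],
)

```text
time: 9.3
position: [0.6341, 0.1274, 0.2513]
tcp_rot: [-0.549, 0.55, 0.445, -0.445]
force: [-0.8, -2.1, 0.5]
finger_gap: 0.0387
```

Emit:
move_arm(
  deltas=[
    [0.55,[0.0015,0,0],[0,0,0]],
    [0.55,[0.003,0,0],[0,0,0]],
    [0.55,[0.003,0,0],[0,0,0]],
  ],
)

```text
time: 9.6
position: [0.6345, 0.1282, 0.2512]
tcp_rot: [-0.549, 0.551, 0.443, -0.446]
force: [-2.5, -5.5, 3.8]
finger_gap: 0.0383
```

Emit:
move_arm(
  deltas=[
    [0.55,[0.002,0,0],[0,0,0]],
    [0.55,[0.004,0,0],[0,0,0]],
    [0.55,[0.004,0,0],[0,0,0]],
  ],
)

```text
time: 9.9
position: [0.6351, 0.1291, 0.2511]
tcp_rot: [-0.549, 0.552, 0.44, -0.448]
force: [-5.4, -10.1, 6.6]
finger_gap: 0.0384
```

```bash
python3 - <<'E'
from h import *
for n in("side","wrist"):
    s=robot.state();print(s["force"],s["position"],s["finger_gap"])
    im=robot.grab_frame(n)
    if n=="side": crop(im,"d11c",235,120,80,60,10)
    if n=="wrist": cv2.imwrite("pics/w11.png",im[:,:,::-1])
E
```

```text
[ -5.40816047 -10.13401628   6.64518231] [0.63506382 0.12905956 0.25112295] 0.0384189744092084
[ -5.42355723 -10.10937096   5.89188726] [0.63503754 0.12907436 0.25116282] 0.03867259091820539
```

View pics/d11c.png

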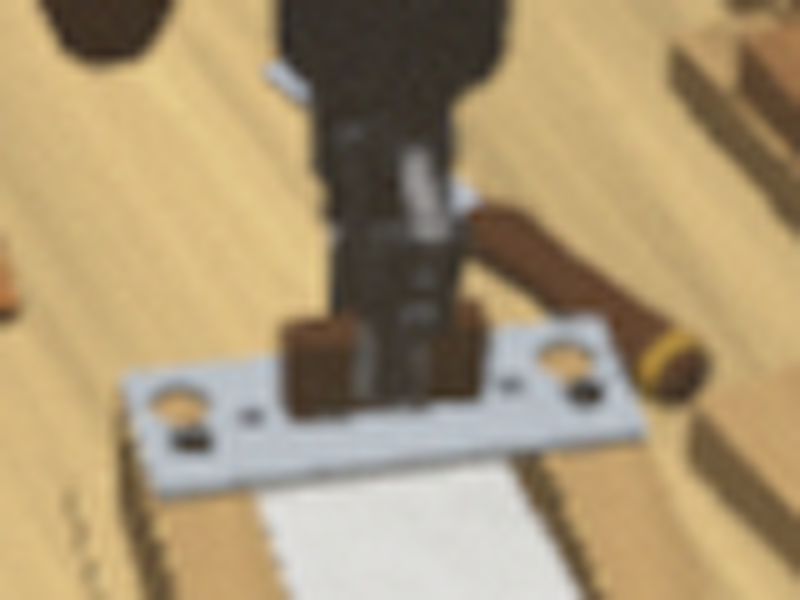

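View pics/w11.png

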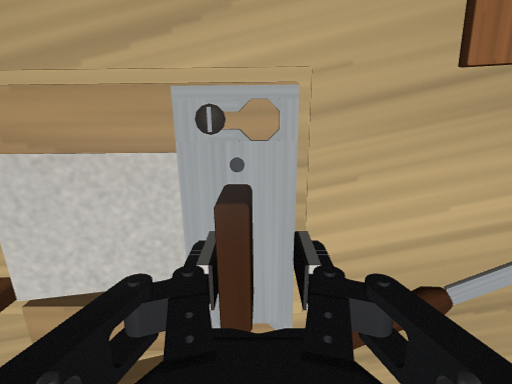

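```bash
python3 - <<'E'
from h import *
p=robot.camera_params("wrist")
h=ray(p,(260,119),.070);s=ray(p,(210,118.7),.077);print((h-s)*1e3,np.linalg.norm((h-s)[:2]))
D=robot.camera_params("side")
for hx,sx in(((235+56.7,120+36.2),(235+58.4,120+39.3)),((235+18.1,120+40.7),(235+19.2,120+43.9))):
    d=(ray(D,hx,.070)-ray(D,sx,.077));print(d*1e3)
E
```

```text
[ 5.54421573 23.69977738 -7.        ] 0.02433963384669384
[ 6.80593691 24.69999858 -7.        ]
[ 6.60590717 24.63087078 -7.        ]
```

Emit:
move_arm(
  deltas=[
    [0.55,[-0.008,0,0],[0,0,0]],
    [0.55,[-0.016,0,0],[0,0,0]],
    [0.4,[-0.016,-0.02,0],[0,0,0]],
    [0.2,[-0.016,-0.06,0],[0,0,0]],
    [0,[-0.016,-0.11,0],[0,0,0]],
    [0,[-0.016,-0.11,0],[0,0,0]],
  ],
)

```text
time: 10.6
position: [0.6354, 0.1215, 0.3707]
tcp_rot: [-0.547, 0.551, 0.451, -0.439]
force: [1.1, 0.1, 0.5]
finger_gap: 0.0853
```

```bash
python3 - <<'E'
from h import *
delta((.49,-.345,.362),70)
p=robot.camera_params("wrist");im=robot.grab_frame("wrist");cv2.imwrite("pics/w12.png",im[:,:,::-1])
E
```

```text
delta [-0.4866  0.0033  0.0459] rot [0.86 8.08 0.61] yaw now 78.08
```

View pics/w12.png

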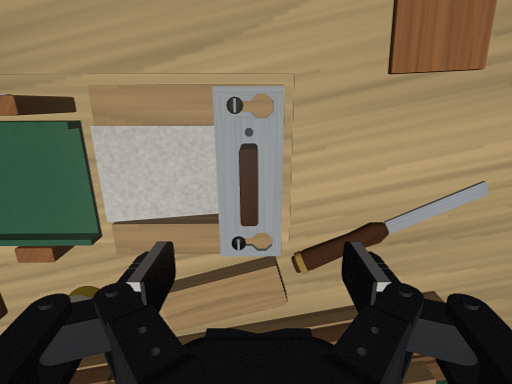

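Emit:
move_arm(
  deltas=[
    [0,[-0.02,0,0.002],[0,0,0]],
    [0,[-0.065,0,0.006],[0,2,0]],
    [0,[-0.115,0,0.011],[0,4,0]],
    [0,[-0.165,0,0.016],[0,6,0]],
    [0,[-0.215,0,0.02],[0,8,0]],
    [0,[-0.265,0,0.025],[0.8,8,0.6]],
    [0,[-0.315,0,0.03],[0.8,8,0.6]],
    [0,[-0.365,0,0.035],[0.8,8,0.6]],
    [0,[-0.415,0,0.04],[0.8,8,0.6]],
    [0,[-0.46,0.003,0.045],[0.8,8,0.6]],
    [0,[-0.4866,0.003,0.046],[0.8,8,0.6]],
    [0,[-0.4866,0.003,0.046],[0.8,8,0.6]],
  ],
)

```text
time: 11.85
position: [0.483, -0.3526, 0.357]
tcp_rot: [0.582, -0.58, -0.396, 0.41]
force: [-0.8, -1.2, 0.5]
finger_gap: 0.0852
```

Emit:
move_arm(
  deltas=[
    [0,[0,0,0],[0,0,0]],
    [0,[0,0,0],[0,0,0]],
  ],
)

```text
time: 12.05
position: [0.4872, -0.345, 0.3575]
tcp_rot: [0.581, -0.576, -0.401, 0.412]
force: [0.5, 0.6, 0.5]
finger_gap: 0.0855
```

```bash
python3 - <<'E'
from h import *
import pickle
p=robot.camera_params("wrist");print(tr());im=robot.grab_frame("wrist");cv2.imwrite("pics/w13.png",im[:,:,::-1])
pickle.dump(p,open("w13.pkl","wb"))
im=robot.grab_frame("scene");cv2.imwrite("pics/s13.png",im[:,:,::-1])
E
```

```text
(array([[ 0.3386835 , -0.01635047, -0.94075828],
       [ 0.94085405, -0.00403447,  0.3387881 ],
       [-0.0093348 , -0.99985818,  0.014017  ]]), array([ 0.48721432, -0.3449545 ,  0.35751889]))
```

View pics/w13.png

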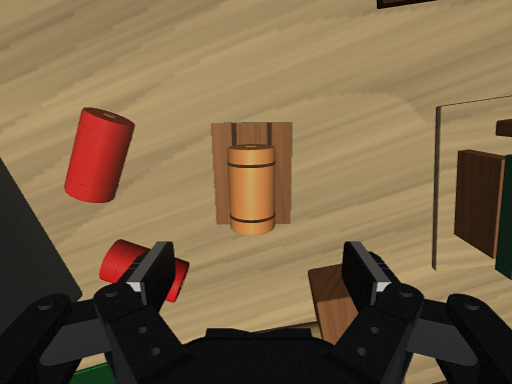

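View pics/s13.png

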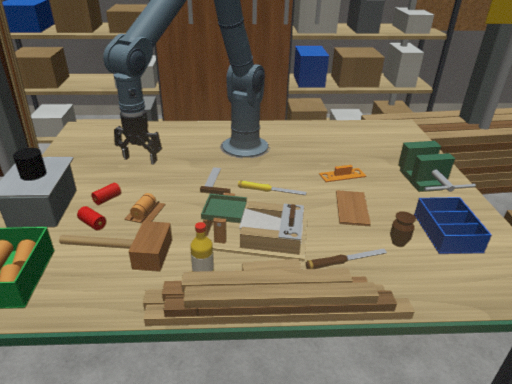

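```bash
python3 - <<'E'
from h import *
import pickle
p=pickle.load(open("w13.pkl","rb"))
im=cv2.imread("pics/w13.png")[:,:,::-1];crop(im,"w13c",200,115,110,130,4)
a=ray(p,(252,150),.056);b=ray(p,(252,233.5),.056)
print(a,b,np.linalg.norm(a-b),(a+b)/2,np.degrees(np.arctan2(*(b-a)[[1,0]])))
for r in(170,210): print([ray(p,(c,r),.036)[:2] for c in(229,252,275)])
delta((.49,-.345,.30),70)
E
```

```text
[ 0.44789234 -0.34175117  0.056     ] [ 0.52862925 -0.37141006  0.056     ] 0.08601220199911104 [ 0.48826079 -0.35658061  0.056     ] -20.17092637875451
[array([ 0.46152964, -0.37294864]), array([ 0.46960211, -0.35040585]), array([ 0.47765989, -0.32790412])]
[array([ 0.50256549, -0.3890653 ]), array([ 0.5109285, -0.3655872]), array([ 0.51927566, -0.3421536 ])]
delta [ 0.0014  0.0579 -0.0033] rot [-0.78  0.24 -0.57] yaw now 70.24
```

View pics/w13c.png

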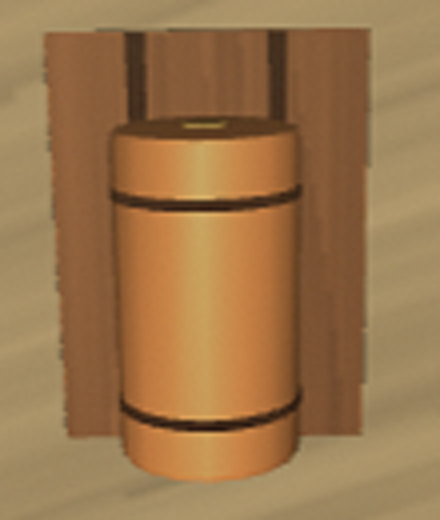

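```bash
python3 - <<'E'
from h import *
delta((.4885,-.3565,.186),69.8)
E
```

```text
delta [-0.0088  0.172  -0.0073] rot [-0.77  0.44 -0.57] yaw now 70.24
```

Emit:
move_arm(
  deltas=[
    [0,[-0.0088,0.03,-0.0073],[-0.8,0.4,-0.6]],
    [0,[-0.0088,0.075,-0.0073],[-0.8,0.4,-0.6]],
    [0,[-0.0088,0.1,-0.0073],[-0.8,0.4,-0.6]],
    [0,[-0.0088,0.1,-0.0073],[-0.8,0.4,-0.6]],
  ],
)

```text
time: 12.55
position: [0.4869, -0.3556, 0.2537]
tcp_rot: [0.583, -0.577, -0.403, 0.406]
force: [-1.1, 0.4, 0.0]
finger_gap: 0.0853
```

```bash
python3 - <<'E'
from h import *
p=robot.camera_params("wrist");delta((.4885,-.3565,.186),69.8)
im=robot.grab_frame("wrist");cv2.imwrite("pics/w14.png",im[:,:,::-1])
E
```

```text
delta [-0.0004  0.0676 -0.0024] rot [-0.52 -0.04  0.11] yaw now 69.76
```

View pics/w14.png

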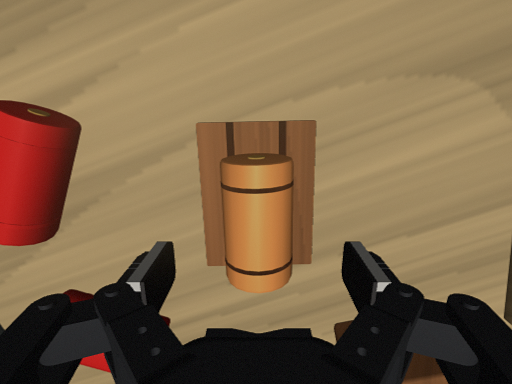

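```bash
python3 - <<'E'
from h import *
p=robot.camera_params("wrist")
a=ray(p,(257.5,163.5),.056);b=ray(p,(259.5,289),.056);print((a+b)/2,np.linalg.norm(a-b),np.degrees(np.arctan2(*(b-a)[[1,0]])))
c=(a+b)/2
delta((c[0],c[1],.186),69.8)
E
```

```text
[ 0.49020446 -0.35855191  0.056     ] 0.0875946213856118 -19.429630488553837
delta [-0.0012  0.0704 -0.0028] rot [-0.22 -0.06  0.05] yaw now 69.74
```

Emit:
move_arm(
  deltas=[
    [0,[-0.001,0.03,-0.0028],[0,0,0]],
    [0,[-0.001,0.055,-0.0028],[0,0,0]],
    [0,[-0.001,0.067,-0.0028],[0,0,0]],
    [0.2,[-0.001,0.069,-0.0028],[0,0,0]],
    [0.5,[-0.001,0.069,-0.0028],[0,0,0]],
    [0.7,[-0.001,0.069,-0.0028],[0,0,0]],
    [0.7,[-0.001,0.069,-0.0028],[0,0,0]],
    [0.7,[-0.001,0.069,-0.0028],[0,0,0]],
  ],
)

```text
time: 13.4
position: [0.4924, -0.3603, 0.1919]
tcp_rot: [-0.579, 0.582, 0.405, -0.403]
force: [0.7, 3.1, 6.5]
finger_gap: 0.0481
```

```bash
python3 - <<'E'
from h import *
s=robot.state();print(s["force"],s["position"])
im=robot.grab_frame("wrist");cv2.imwrite("pics/w15.png",im[:,:,::-1])
E
```

```text
[0.69483959 3.12202069 6.47837413] [ 0.49244331 -0.36034944  0.19185312]
```

View pics/w15.png

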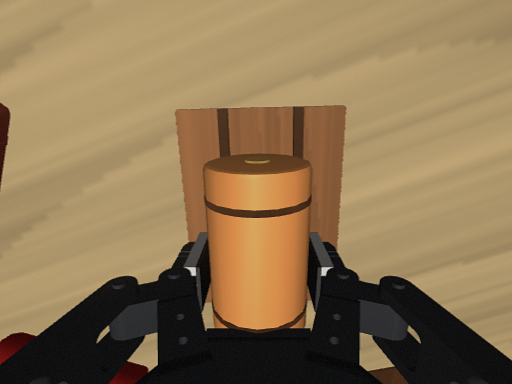

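Emit:
move_arm(
  deltas=[
    [0.7,[0,-0.02,0],[0,0,0]],
    [0.7,[0,-0.06,0],[0,0,0]],
    [0.7,[0,-0.11,0],[0,0,0]],
    [0.7,[0,-0.16,0],[0,0,0]],
    [0.7,[0,-0.19,0],[0,0,0]],
    [0.7,[0,-0.19,0],[0,0,0]],
    [0.7,[0,-0.19,0],[0,0,0]],
  ],
)

```text
time: 14.15
position: [0.4902, -0.3608, 0.3805]
tcp_rot: [-0.58, 0.582, 0.403, -0.403]
force: [-0.0, -0.0, -1.9]
finger_gap: 0.048
```

```bash
python3 - <<'E'
from h import *
s=robot.state();print(s["force"],s["position"],s["finger_gap"])
im=robot.grab_frame("wrist");cv2.imwrite("pics/w16.png",im[:,:,::-1])
p=robot.camera_params("wrist")
zt=s["position"][2]-.161+.025
delta((.5948,-.0611,.375),78.1)
import pickle;pickle.dump((p,s),open("w16.pkl","wb"))
print(ray(robot.camera_params("scene"),(203,283),0))
E
```

```text
[-0.03404168 -0.04779167 -1.92598687] [ 0.4902176 -0.3608486  0.3805385] 0.047965279865958436
delta [0.3171 0.0033 0.006 ] rot [-0.05 -8.52 -0.06] yaw now 69.58
[ 0.81621386 -0.144265    0.        ]
```

View pics/w16.png

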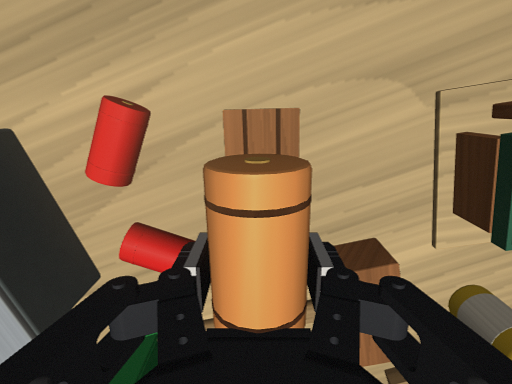

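```bash
python3 - <<'E'
from h import *
import pickle
p,s=pickle.load(open("w16.pkl","rb"));M,t=tr(s);K=p["K"];T=p["world_from_camera"]
im=cv2.imread("pics/w16.png")[:,:,::-1];crop(im,"w16c",195,145,130,60,6)
for r in(165,168,171):
    d=.05*K[0,0]/107
    c=np.array([(257.5-K[0,2])/K[0,0]*d,-(r-K[1,2])/K[0,0]*d,-d])
    X=T[:3,:3]@c+T[:3,3];print(r,M.T@(X-t))
E
```

```text
165 [-0.00130082  0.16422297  0.04827094]
168 [-0.001301    0.16382398  0.04692705]
171 [-0.00130118  0.16342499  0.04558316]
```

View pics/w16c.png

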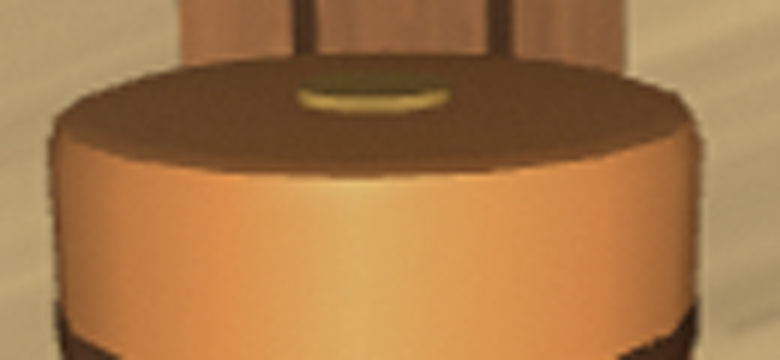

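```bash
python3 - <<'E'
from h import *
delta((.5982,-.0618,.375),78.1)
E
```

```text
delta [0.3177 0.0033 0.0026] rot [-0.05 -8.52 -0.06] yaw now 69.58
```

Emit:
move_arm(
  deltas=[
    [0.7,[0.015,0,0],[0,0,0]],
    [0.7,[0.05,0,0],[0,-1,0]],
    [0.7,[0.09,0,0],[0,-2.5,0]],
    [0.7,[0.13,0,0],[0,-4,0]],
    [0.7,[0.17,0,0.001],[0,-5.5,0]],
    [0.7,[0.21,0.001,0.001],[0,-7,0]],
    [0.7,[0.25,0.002,0.002],[0,-8.5,0]],
    [0.7,[0.285,0.003,0.0026],[0,-8.5,0]],
    [0.7,[0.308,0.0033,0.0026],[0,-8.5,0]],
    [0.7,[0.3177,0.0033,0.0026],[0,-8.5,0]],
    [0.7,[0.3177,0.0033,0.0026],[0,-8.5,0]],
    [0.7,[0.3177,0.0033,0.0026],[0,-8.5,0]],
  ],
)

```text
time: 15.4
position: [0.5983, -0.0631, 0.3748]
tcp_rot: [-0.549, 0.55, 0.444, -0.446]
force: [-0.6, -0.8, -1.2]
finger_gap: 0.048
```

Emit:
move_arm(
  deltas=[
    [0.7,[0,0.03,0],[0,0,0]],
    [0.7,[0,0.05,0],[0,0,0]],
    [0.7,[0,0.05,0],[0,0,0]],
    [0.7,[0,0.05,0],[0,0,0]],
  ],
)

```text
time: 15.8
position: [0.5984, -0.0639, 0.3256]
tcp_rot: [-0.549, 0.55, 0.444, -0.445]
force: [-0.7, -0.3, -0.9]
finger_gap: 0.048
```

```bash
python3 - <<'E'
from h import *
import pickle
P={}
for n in("scene","side","wrist"):
    s=robot.state();print(s["position"],s["force"],s["finger_gap"]);delta((.5982,-.0618,.29),78.1)
    P[n]=robot.camera_params(n)
    im=robot.grab_frame(n);cv2.imwrite(f"pics/{n}17.png",im[:,:,::-1])
    if n=="scene": crop(im,"s17c",180,150,120,100,6)
    if n=="side": crop(im,"d17c",235,130,100,110,5)
pickle.dump((P,s),open("p17.pkl","wb"))
E
```

```text
[ 0.59843875 -0.06385522  0.32560524] [-0.6616924  -0.29311188 -0.87315678] 0.047970692965598055
delta [0.002  0.0356 0.0007] rot [-0.02 -0.17 -0.12] yaw now 77.93
[ 0.59907984 -0.06338925  0.32668876] [-0.21342534 -0.105892    0.13315307] 0.048173413593527524
delta [0.0014 0.0367 0.0013] rot [ 0.12 -0.14 -0.09] yaw now 77.96
[ 0.59943266 -0.06295376  0.32731907] [-0.05938354 -0.04035327 -0.71301781] 0.04856598290482067
delta [0.0009 0.0373 0.0016] rot [ 0.19 -0.1  -0.07] yaw now 78.0
```

View pics/s17c.png

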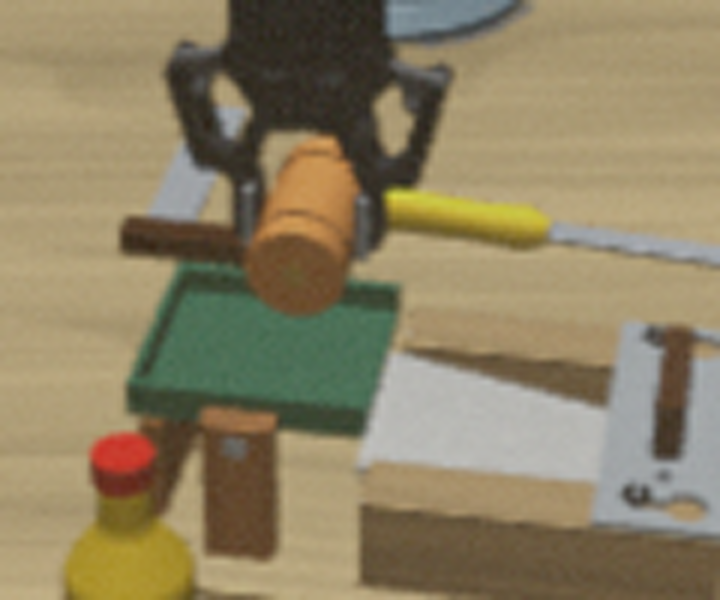

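View pics/d17c.png

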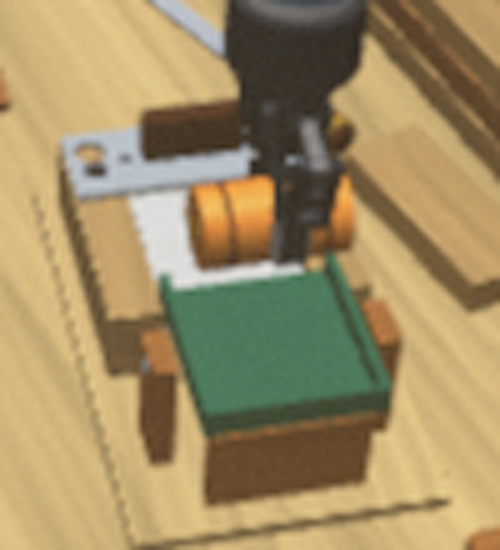

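View pics/wrist17.png

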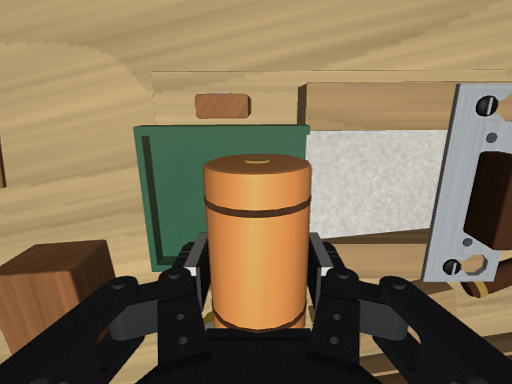

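```bash
python3 - <<'E'
from h import *
import pickle
P,s=pickle.load(open("p17.pkl","rb"));p=P["wrist"];M,t=tr(s)
ex=np.array([np.cos(np.radians(11.9)),-np.sin(np.radians(11.9)),0]);ey=np.array([-ex[1],ex[0],0])
post=np.mean([ray(p,u,.095) for u in((196,95),(249,95),(250,118),(196,117))],0)
tm=post+.069*ex;print("post",post,"traymid",tm)
def ch(X): d=X-tm;return d@ex*1e3,(d@ey)*1e3
for n,u,z in(("front of wall top",(308,126),.099),("back wall top",(135,127),.099),("back right",(152,272),.099),("scr b",(487,105),.077),("scr a",(452,267),.077)):
    X=ray(p,u,z);print(n,X,ch(X))
foot=t+M@np.array([-.0005,.1635,.0035]);print("foot",foot,ch(foot))
E
```

```text
post [ 0.52280063 -0.07292649  0.095     ] traymid [ 0.59031775 -0.08715458  0.095     ]
front of wall top [ 0.54715266 -0.01935521  0.099     ] (np.float64(-56.21794118340213), np.float64(57.441474743227175))
back wall top [ 0.52347512 -0.13368867  0.099     ] (np.float64(-55.81058812197463), np.float64(-59.317252808256384))
back right [ 0.63273626 -0.15764094  0.099     ] (np.float64(56.041475594525565), np.float64(-60.22466252498016))
scr b [0.56179525 0.11446426 0.077     ] (np.float64(-69.48416937755103), np.float64(191.40438481362213))
scr a [0.69374122 0.08738917 0.077     ] (np.float64(65.20914054280381), np.float64(192.1189825344198))
foot [ 0.59640305 -0.06301126  0.16380892] (np.float64(0.9760671703951509), np.float64(24.879268897984097))
```

Emit:
move_arm(
  deltas=[
    [0.7,[0.003,0.02,0.001],[0,0,0]],
    [0.7,[0.003,0.04,0.001],[0,0,0]],
    [0.7,[0.003,0.05,0.001],[0,0,0]],
    [0.7,[0.003,0.05,0.001],[0,0,0]],
    [0.7,[0.003,0.05,0.001],[0,0,0]],
  ],
)

```text
time: 16.45
position: [0.599, -0.0589, 0.2767]
tcp_rot: [-0.548, 0.55, 0.446, -0.445]
force: [-0.2, 0.5, -0.7]
finger_gap: 0.0477
```

```bash
python3 - <<'E'
from h import *
for n in("side","scene","wrist"):
    s=robot.state();print(s["position"],s["force"])
    im=robot.grab_frame(n);cv2.imwrite(f"pics/{n}18.png",im[:,:,::-1])
    if n=="scene": crop(im,"s18c",180,150,120,100,6)
    if n=="side": crop(im,"d18c",235,130,100,110,5)
M,t=tr()
foot=t+M@np.array([-.0005,.1635,.0035]);print(foot)
E
```

```text
[ 0.59904174 -0.05891201  0.27668633] [-0.20757693  0.53989192 -0.71891798]
[ 0.59927644 -0.05888341  0.27707997] [ 0.14996205 -0.6734998  -0.91585207]
[ 0.59932717 -0.05885257  0.27724276] [-0.50591067  0.27078343 -1.86968493]
[ 0.59626025 -0.05885536  0.11367987]
```

View pics/s18c.png

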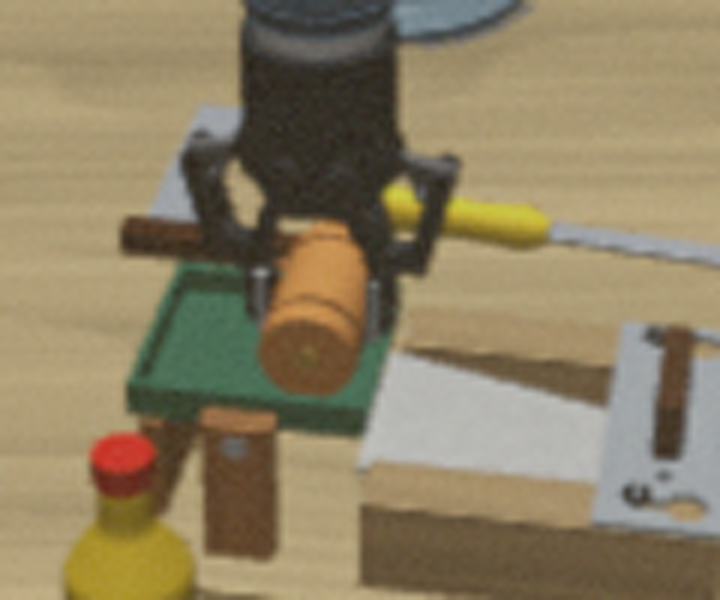

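View pics/d18c.png

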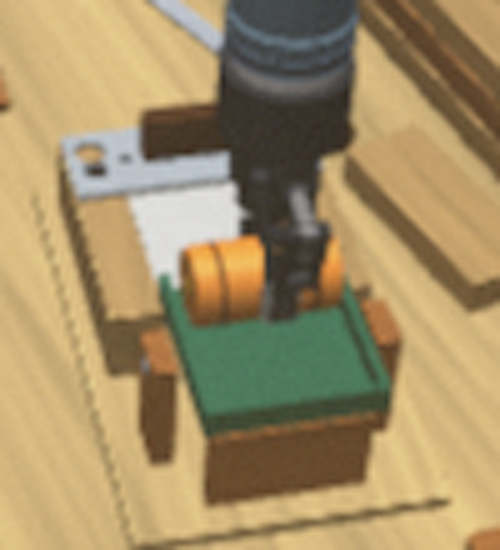

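View pics/wrist18.png

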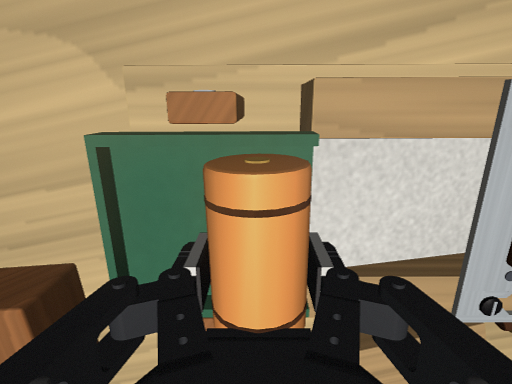

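Emit:
move_arm(
  deltas=[
    [0.7,[0,0.003,0],[0,0,0]],
    [0.7,[0,0.0035,0],[0,0,0]],
    [0.7,[0,0.0035,0],[0,0,0]],
  ],
)

```text
time: 16.9
position: [0.5985, -0.0587, 0.2722]
tcp_rot: [-0.549, 0.549, 0.445, -0.446]
force: [-0.2, -1.2, -1.5]
finger_gap: 0.048
```

```bash
python3 - <<'E'
from h import *
for n in("side","scene"):
    s=robot.state();print(s["position"],s["force"])
    im=robot.grab_frame(n)
    if n=="scene": crop(im,"s19c",190,180,90,60,8)
    if n=="side": crop(im,"d19c",255,150,70,70,8)
E
```

```text
[ 0.59846116 -0.05870851  0.27222851] [-0.24322166 -1.22577227 -1.4647066 ]
[ 0.59846854 -0.05872967  0.27219091] [-0.06371429  0.12398878 -1.0184583 ]
```

View pics/s19c.png

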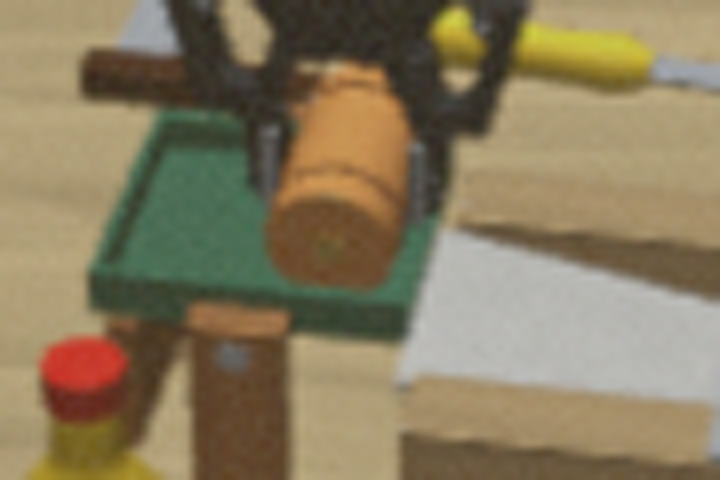

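View pics/d19c.png

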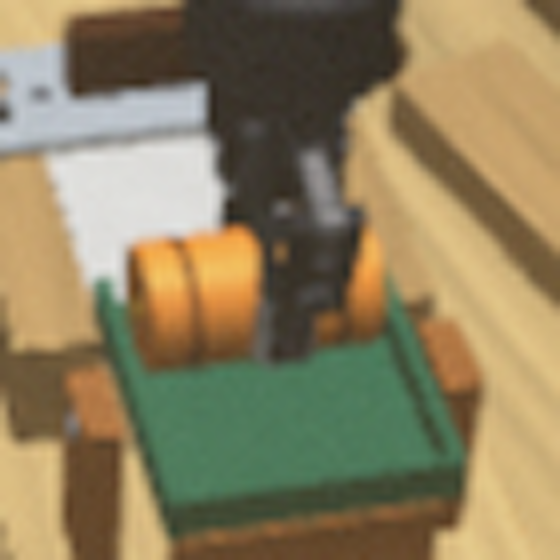

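Emit:
move_arm(
  deltas=[
    [0.7,[0,0.0015,0],[0,0,0]],
    [0.7,[0,0.0015,0],[0,0,0]],
    [0,[0,0.0015,0],[0,0,0]],
    [0,[0.004,0.0015,0],[0,0,0]],
    [0,[0.008,-0.01,0],[0,0,0]],
    [0,[0.008,-0.06,0],[0,0,0]],
    [0,[0.008,-0.11,0],[0,0,0]],
    [0,[0.008,-0.13,0],[0,0,0]],
    [0,[0.008,-0.13,0],[0,0,0]],
  ],
)

```text
time: 17.9
position: [0.602, -0.05, 0.409]
tcp_rot: [-0.546, 0.552, 0.449, -0.443]
force: [0.7, -0.2, -0.3]
finger_gap: 0.0854
```

```bash
python3 - <<'E'
from h import *
for n in("side","scene","wrist"):
    s=robot.state();print(s["time"],s["position"],s["force"],s["finger_gap"])
    im=robot.grab_frame(n)
    cv2.imwrite(f"pics/{n}20.png",im[:,:,::-1])
    if n=="scene": crop(im,"s20c",180,170,130,80,6)
    if n=="side": crop(im,"d20c",235,130,100,110,5)
E
```

```text
17.9 [ 0.60197923 -0.05001485  0.4090407 ] [ 0.74030146 -0.24212634 -0.33553433] 0.08539191128667756
17.95 [ 0.60097354 -0.05013514  0.40589197] [-0.07578034 -0.56897471 -0.87737761] 0.08502671726047896
18.0 [ 0.60016154 -0.0502428   0.4034287 ] [-0.20118624 -0.23367795 -0.70839699] 0.08549658643283156
```

View pics/d20c.png

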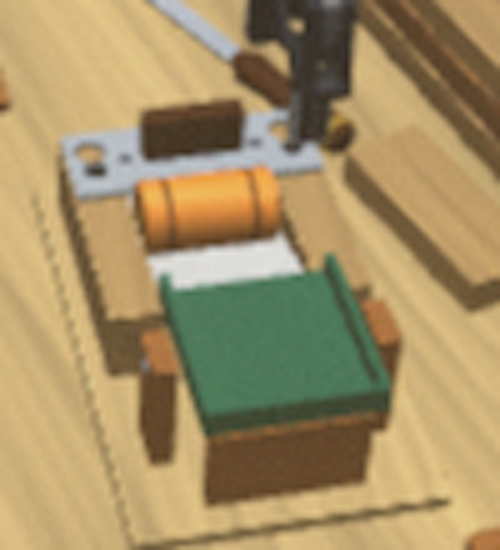

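View pics/wrist20.png

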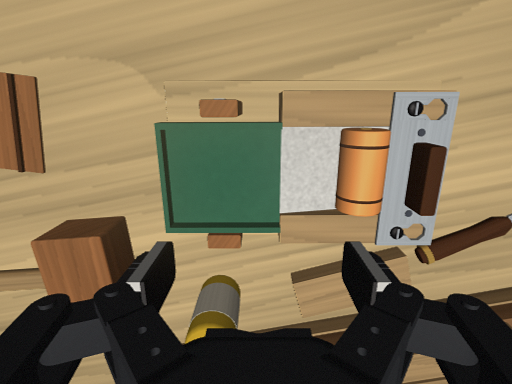

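Foot rests at the stop, tray level again. Let it settle and check once more.

Emit:
move_arm(
  deltas=[
    [0,[0,0,0],[0,0,0]],
    [0,[0,0,0],[0,0,0]],
    [0,[0,0,0],[0,0,0]],
    [0,[0,0,0],[0,0,0]],
    [0,[0,0,0],[0,0,0]],
    [0,[0,0,0],[0,0,0]],
    [0,[0,0,0],[0,0,0]],
    [0,[0,0,0],[0,0,0]],
  ],
)

```text
time: 18.85
position: [0.6001, -0.0507, 0.4023]
tcp_rot: [-0.549, 0.55, 0.445, -0.446]
force: [-1.6, 0.1, 0.7]
finger_gap: 0.0853
```

```bash
python3 - <<'E'
from h import *
for n in("side","wrist"):
    p=robot.camera_params(n);im=robot.grab_frame(n)
    cv2.imwrite(f"pics/{n}21.png",im[:,:,::-1])
    if n=="wrist": crop(im,"w21c",270,80,200,175,4)
E
```

```text
(no output)
```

View pics/side21.png

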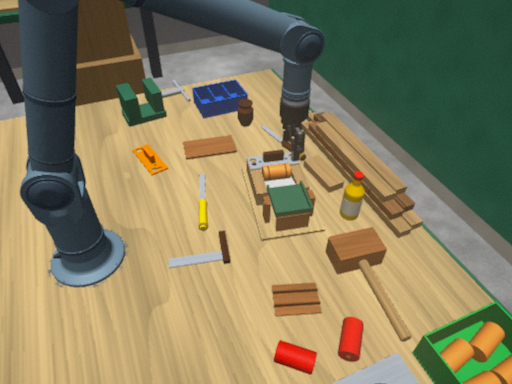

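View pics/w21c.png

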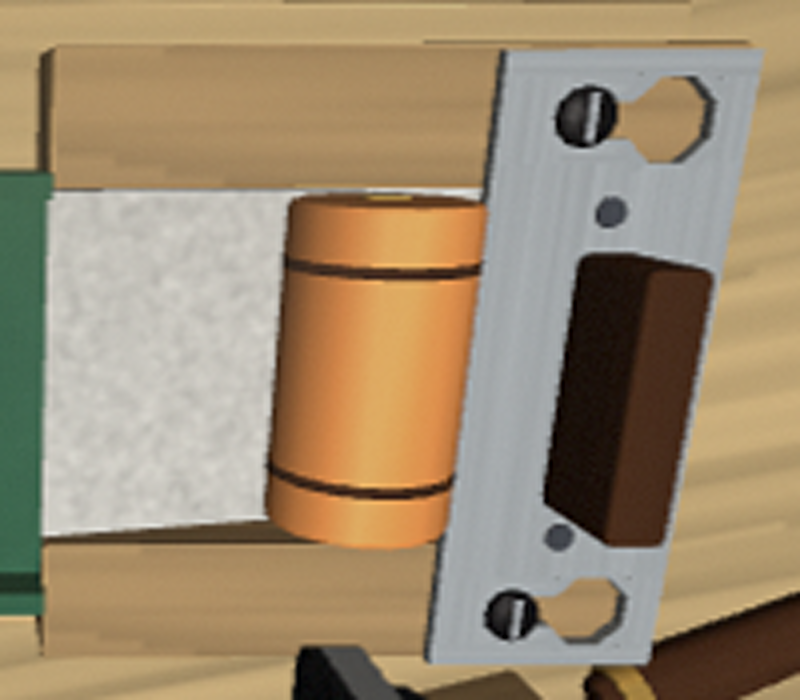

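```bash
python3 - <<'E'
from h import *
p=robot.camera_params("wrist")
for h,s in(((675,118),(586,116)),((583,610),(512,614))):
    H=ray(p,(270+h[0]/4,80+h[1]/4),.069);S=ray(p,(270+s[0]/4,80+s[1]/4),.077);print(np.linalg.norm((H-S)[:2])*1e3,H,S)
E
```

```text
26.884444658791026 [0.56864813 0.141239   0.069     ] [0.56255592 0.11505392 0.077     ]
24.644355564906217 [0.70161153 0.11149112 0.069     ] [0.69416454 0.08799885 0.077     ]
```

```bash
python3 -c "
from bench import robot
print(robot.close_job())"
```

```text
the job is handed in; nothing more can be done
None
```

I fitted the end stop and ran the foot down the chute, then handed the job in at about 19 s of the 64 s allowed. No verdict was given.

- **Stop:** I lowered the plate over both screw heads until it touched the rails at about 14 N, then let go. I pushed its rib towards the open end until it stopped under about 11 N. The last wrist picture puts the heads 24.6 mm and 26.9 mm from the hole centres. The nominal figure is 24 mm. The 26.9 mm cannot be quite right, because the slot stops the plate near 24 mm. At the push itself the same check gave 24.3 mm at one hole from the wrist camera and 25.5 mm at both from the side camera.
- **Foot:** I laid it crosswise about 29 mm beyond the tray pivot and released it roughly at tray-floor height. It was no more than a couple of millimetres above the floor, and I did not feel a contact force. It tipped the tray, rolled down and was lying against the stop's edge a second later, with the tray level again.
- **Surroundings:** The gripper was clear of everything, and in the last side picture the bystanders were where they started. The largest wrist force I read was about 14 N.

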